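# Hang the paddle board with the S-hook and close the hook box

### The arm

A 6-joint arm with a two-finger parallel gripper is mounted at the origin on a cart in front of the work surface, level with it; the furniture and walls round the work are solid. World frame = base frame: x ahead of the robot, y to its left, z up, the work surface at z = 0. Lengths are in mm, angles in rad, forces in N, time in s.
With the tool pointing down it reaches from about 400 to 925 mm from the base axis. Payload 12.5 kg.
Tool frame: the origin (TCP) lies on the mounting face of the last link; the fingertips stand 190 mm ahead of it and the grasp point (between the pads) lies 171 mm ahead of it; x points along the fingers, y is the direction in which the jaws open and shut, and the axes are right-handed (so a half turn about x gives the same grasp; the last joint's range is limited). The gripper opens to 95 mm and grips with 3 to 60 N. Pads are 20 mm wide; open, the fingers measure 119 mm over their backs; the gripper's body (75 mm by 180 mm) begins 59 mm behind the grasp point.
Start: joints at [-1.442, 0.491, 1.559, -0, 1.092, -0.106], TCP at [145.425, -607.846, 404.761] pointing down, gripper open.
Joint ranges: [-3.1, 3.1], [-0.84, 2.19], [0.05, 2.79], [-1.13, 4.28], [0.06, 2.93], [-2.69, 2.69]. Speed limits (rad/s): [2.22, 2.22, 2.79, 3.14, 3.14, 3.14].

### API

Orientations are given as [roll, pitch, yaw] about the fixed x, y, z axes, in that order (R = Rz(yaw) Ry(pitch) Rx(roll)).
In Python, from cell import env, eyes gives the robot as it stands. The module is installed in compiled form; this text tells all that it offers.
- The arm moves only by the tool jog_arm, never from a script. Its argument "deltas" is one flat list of numbers, 7 for each row, row after row: the shift along the tool's x, y, z in mm, then the turn, a rotation vector about the tool's x, y, z in rad, then the opening, from 0 (shut) to 1 (fully open). A call has 1 to 10 rows; each row shifts and turns the pose as measured when the row begins, along the tool's axes as they then stand; what a row does not reach is not made up. A row lasts 1/8 s, in which the tool goes at most 62.5 mm and 10.7 degrees, less where a joint would pass 70% of its speed; a pose out of reach is approached as far as the arm can. A call is refused whole if a number of a shift passes 62.5 or a number of a turn 0.188, either way. A call with a gripper value outside its range is refused whole. The fingers move at their own pace and stop on an object; the grip force is fixed at half the most. Time passes only in rows, so rows that do not move let the fingers close. It gives the time, the measured TCP pose, the force and the opening at its end, in the units of the state.
- env.state(): the state, without advancing time (a new reading comes with each control period).
- eyes.read_camera(name): name is "side" or "top" or "wrist"; returns a dict with "image" (420x560x3 uint8, red, green, blue), "fovy" (degrees; the focal length in pixels is half the picture's height over the tangent of half this angle, whatever the lens; pixels are square), "cx", "cy" (the principal point, pixels), "world_from_camera" (4x4, takes a point from camera to world coordinates). Camera axes: x right, y up, looking along -z (the intrinsics and any distortion apply to the point x, -y, -z); pixel columns grow to the right and rows downward; lengths in mm; the calibration is good to about 2 mm. A picture is of the moment at which its call begins. There is no depth.
- env.job_done(): hands the job in, once; it reports no verdict.
The state is a dict: "t": time; "joints": joint angles; "qvel": joint speeds; "tau": joint torques, N m; "eef_pos": TCP position; "tcp_rot": TCP orientation; "ft_force": force on the tool from outside, world axes, zero at the start; "moment": the same for the moment, N m; "opening": opening from 0.0 (shut) to 1.0 (fully open).
Only numpy, scipy, OpenCV 4.12 (cv2) and the standard library are available. Lean on these libraries where they do the work, as an engineer would, in place of code of your own. Each camera call takes 0.05 s, during which the arm holds its last target.

### The job

Take the S-hook out of its box, pass its lower bend up through the hole in the paddle board's handle, lift the board with it, and hang hook and board on the rail between its posts; a gentle sway is fine. Slide the hook box's cover fully home over the empty slot, and do not knock over or shift the other things on the worktop.

Things in the scene. Friction and masses are not known exactly. Their poses are not given: they have to be found in the camera images.
- hook_mid (a point): Middle of the straight upright shank of the S-hook; z up the shank, which runs 40 mm up and 40 mm down from here. At the start it stands upright (within about 4 degrees, loose) in the box's slot, its lowest 40 mm inside. Pinch the shank across its 10 mm thickness (y), 10 to 25 mm above this point and about 5 mm to the -x side, so that the fingers stay out of the upper bend.
- hook_bend (a point): Lowest point inside the S-hook's lower bend (x -15, z -51.5 mm from hook_mid), where a hung thing's hole rim rests. The lower bend (centre line radius 15 mm about x -15, z -40; 23 mm wide inside) turns to -x and ends in a tip pointing up at x -30, its end at z -26.5 mm from hook_mid. Axes as hook_mid.
- hook_crook (a point): Arc centre of the S-hook's upper bend (x +15, z +40 mm from hook_mid), radius 15 mm, 23 mm wide inside; it turns to +x and ends in a tip pointing down at x +30, its end at z +26.5 mm from hook_mid. With the hook hanging on the rail this point lies about 6.5 mm below the bar's centre line. Axes as hook_mid.
- s_hook: The S-hook, cut from bare steel: 10 mm thick (y), band 7 mm wide, 117 mm tall (z -58.5 to +58.5), 67 mm wide (x), 90 g; origin and axes as hook_mid. Upper bend opens downward on its +x side, lower bend opens upward on its -x side. Hung, it leans about 20 degrees, and what hangs on it sways for some 10 s.
- board_hole (a point): Centre of the round 24 mm hole in the wooden paddle board's handle, half-way through its 8 mm thickness. x points to the handle's end, 20 mm beyond; z is the normal of its upper face. At the start the blade lies on the riser, underside 80 mm above the white board, and the handle overhangs: the hole is 40 mm or more past the riser's edge, free above and below.
- board: The flat paddle board, about 100 g, 8 mm thick: handle 70 x 42 mm, blade 100 x 95 mm, far end 150 mm from the hole. Origin under the middle of its 170 mm length, 65 mm from the hole; axes as board_hole.
- riser: Small fixed wooden shelf, 130 x 130 mm top, 80 mm high, on which the board lies; origin at the centre of its foot; the board's handle overhangs its +x edge.
- rail_mid (a point): Middle of the fixed steel hanging rail: a 10 mm thick round bar 300 mm above the white board, running along its y for 240 mm between two posts; x points away from the robot.
- sink_board: Large fixed white board, 466 x 575 mm, 12 mm thick, lying over the sink: its flat top, 16.5 mm above the worktop (z = 0.0165), carries riser, rail and hook box. Origin at the centre of its underside, z = 0.0045.
- rail: The rail with its posts; origin on the white board under the rail's middle.
- hook_box: Fixed wooden block, 46 mm wide (y), from x -92 to +29 mm, 46 mm high (side guides to 55 mm). Origin on the white board under the centre of its slot: 42 mm (x) by 13 mm (y), 40 mm deep, open upward. The S-hook stands in it with its shank at x +15 mm and its axes along the box's.
- cover_ridge (a point): Centre of the upright grip ridge on the box's sliding cover: 10 mm (x) by 26 mm (y), 14 mm high, its top 65 mm and its foot (the cover's top face) 51 mm above the white board. The cover plate is 56 x 38 x 4 mm and slides along the box's x.
- cover (a joint): Position of the sliding cover, m: 0 = fully back (slot open), 0.058 = fully home over the slot. It grows toward the box's +x; about 1 N of friction, stays where it is left. It cannot close while the hook stands in the slot.
- tin_tuna: Bystander, loose: flat tin, 86 mm wide, 40 mm high; origin at the centre of its underside.
- salt_shaker: Bystander, loose: glass salt shaker, 44 mm wide, 90 mm high; origin at the centre of its underside.
- spice_2: Bystander, loose: spice jar with a cap, 46 mm wide, 106 mm high; origin at the centre of its underside.
- garlic: Bystander, loose: garlic bulb, 60 mm wide; origin at the centre of its underside.
- jar_honey: Bystander, loose: jar with a lid, 60 mm wide, 86 mm high; origin at the centre of its underside.
- lemon: Bystander, loose: lemon, 78 x 55 mm; origin at the centre of its underside.

How it is judged (in metres and radians):
On the way, in this order (a step that is already met when the one before it is completed fails the run):
1. the board is carried in the air by the S-hook alone, the hook through its hole (distance between board_hole and hook_bend below 0.022 m and angle between board_hole's own x axis and vertical below 0.5 rad and height (world z) of board_hole above 0.165 m and contact force between board and the fingers below 0.2 N and contact force between board and riser below 0.05 N and contact force between s_hook and the fingers above 0.5 N), for 0.2 s.
2. hook and board hang on the rail, let go (distance between board_hole and hook_bend below 0.022 m and angle between board_hole's own x axis and vertical below 0.5 rad and x of hook_crook in the frame of rail_mid between -0.014 and 0.014 m and z of hook_crook in the frame of rail_mid between -0.016 and 0.002 m and y of hook_crook in the frame of rail_mid between -0.11 and 0.11 m and contact force between each of s_hook, board and the fingers below 0.2 N), for 0.2 s.
At the end, for the whole second after the job is handed in: The S-hook hangs by its upper bend on the rail between the posts (within 14 mm sideways, 16 mm below the bar), the board by its hole in the lower bend (hole within 22 mm of it, handle up within 0.5 rad), both let go, swaying under 0.4 and 0.25 m/s, the cover home within 4 mm (all of step 2 and value of joint cover above 0.054 m and linear speed of board below 0.4 m/s and linear speed of s_hook below 0.25 m/s); the robot touches nothing.
It fails at once if a bystander is knocked or shifted more than 30 mm (distance of any of tin_tuna, salt_shaker, spice_2, garlic, jar_honey, lemon from where it was at the start of the episode above 0.03 m).
It also fails if it takes over 61 s, if anything falls off the work surface, if the arm or the gripper's body presses on something with over 40 N, if the wrist force passes 120 N, or if a joint passes its speed limit or range.

## Working session

There is one attempt and no reset: what is moved stays moved. The work goes in short steps, Python scripts to look and compute and a tool call to move; the robot and the scene stay as the last step left them, time stands still between calls to the robot, and variables do not carry over. Pictures are saved under pics/ and viewed, and the job is handed in when it is done.

Besides the shell and the picture viewer there is one more tool, called after "Emit:" as name(argument=value, ...), one argument or row to a line, values as JSON. jog_arm: Moves the arm, as the interface text tells. Its arguments: {"type":"object","properties":{"deltas":{"type":"array","items":{"type":"number"}}},"required":["deltas"]}

```bash
mkdir -p pics; cat > h.py <<'E'
import numpy as np, cv2
from cell import env, eyes
def snap(n,f):
    c=eyes.read_camera(n); cv2.imwrite('pics/'+f,c['image'][:,:,::-1]); 
    d={k:c[k] for k in c if k!='image'}; np.save('pics/'+f[:-4]+'.npy',c,allow_pickle=True); return c
E
python3 - <<'E'
from h import *
print(env.state())
for n in ['side','top','wrist']:
    c=snap(n,n+'0.png'); print(n,{k:c[k] for k in c if k!='image'})
E
```

```text
{'t': 0.0, 'joints': array([-1.44161875e+00,  4.91577023e-01,  1.55948909e+00,  1.90041175e-05,
        1.09169402e+00, -1.05577739e-01]), 'qvel': array([ 1.20029642e-04,  1.13812524e-03, -2.05826779e-03, -3.16043785e-05,
        1.98395364e-03,  2.49443460e-04]), 'tau': array([-1.51916756e-03, -6.12647223e+01, -2.58182734e+01,  6.92371815e-02,
        4.81723482e-02, -8.03171520e-05]), 'eef_pos': array([ 145.40981015, -607.80733232,  404.1371213 ]), 'tcp_rot': array([-1.69080943,  1.56962872,  1.68552977]), 'ft_force': array([ 0.1875814 , -0.50688348, -1.16107631]), 'moment': array([-0.03152603,  0.00535599,  0.00704121]), 'opening': 1.0064454177438034}
side {'fovy': 54.282996161190944, 'cx': 279.4578877362547, 'cy': 210.63414350269355, 'world_from_camera': array([[ 9.84954408e-01,  9.43143547e-02, -1.44808894e-01,
         4.14292464e+02],
       [-1.72654463e-01,  5.01005274e-01, -8.48047258e-01,
        -1.11820467e+03],
       [-7.43301043e-03,  8.60289787e-01,  5.09751148e-01,
         7.28481830e+02],
       [ 0.00000000e+00,  0.00000000e+00,  0.00000000e+00,
         1.000000
[... 205 characters left out ...]
  [-9.83388325e-01, -1.71172602e-01,  6.03932266e-02,
        -1.48827222e+02],
       [-5.62634754e-03,  3.61304316e-01,  9.32430982e-01,
         1.51527835e+03],
       [ 0.00000000e+00,  0.00000000e+00,  0.00000000e+00,
         1.00000000e+00]])}
wrist {'fovy': 63.157301764219014, 'cx': 282.8280129350993, 'cy': 209.56283820908854, 'world_from_camera': array([[ 2.33379023e-01,  9.37290176e-01,  2.58884834e-01,
         2.17052087e+02],
       [-9.72385114e-01,  2.25282097e-01,  6.09521676e-02,
        -5.90113327e+02],
       [-1.19225043e-03, -2.65960716e-01,  9.63983131e-01,
         3.84038723e+02],
       [ 0.00000000e+00,  0.00000000e+00,  0.00000000e+00,
         1.00000000e+00]])}
```

View pics/side0.png

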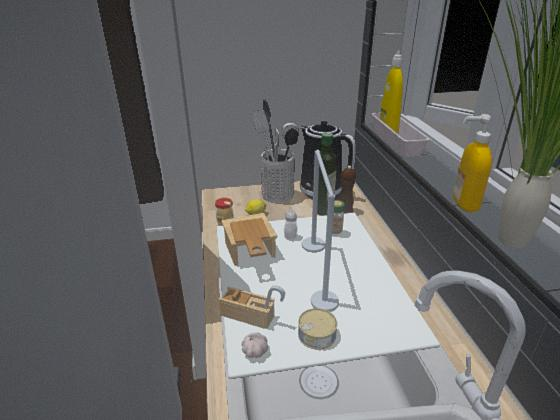

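View pics/top0.png

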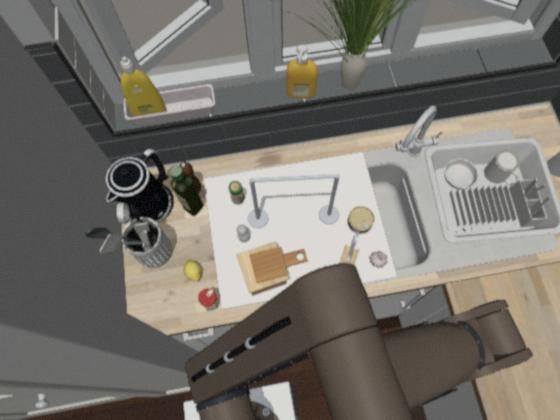

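View pics/wrist0.png

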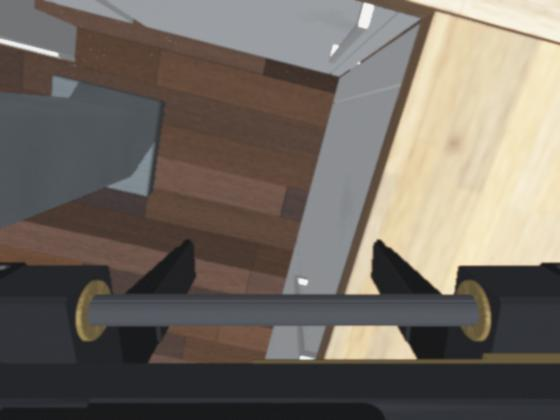

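```bash
python3 - <<'E'
import cv2
a=cv2.imread('pics/side0.png')[180:370,190:390]; cv2.imwrite('pics/s0c.png',cv2.resize(a,None,fx=4,fy=4,interpolation=cv2.INTER_CUBIC)[:600*2//2+160])
a=cv2.imread('pics/top0.png')[140:310,190:400]; cv2.imwrite('pics/t0c.png',cv2.resize(a,None,fx=3.5,fy=3.5,interpolation=cv2.INTER_CUBIC))
E
```

```text
(no output)
```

View pics/s0c.png

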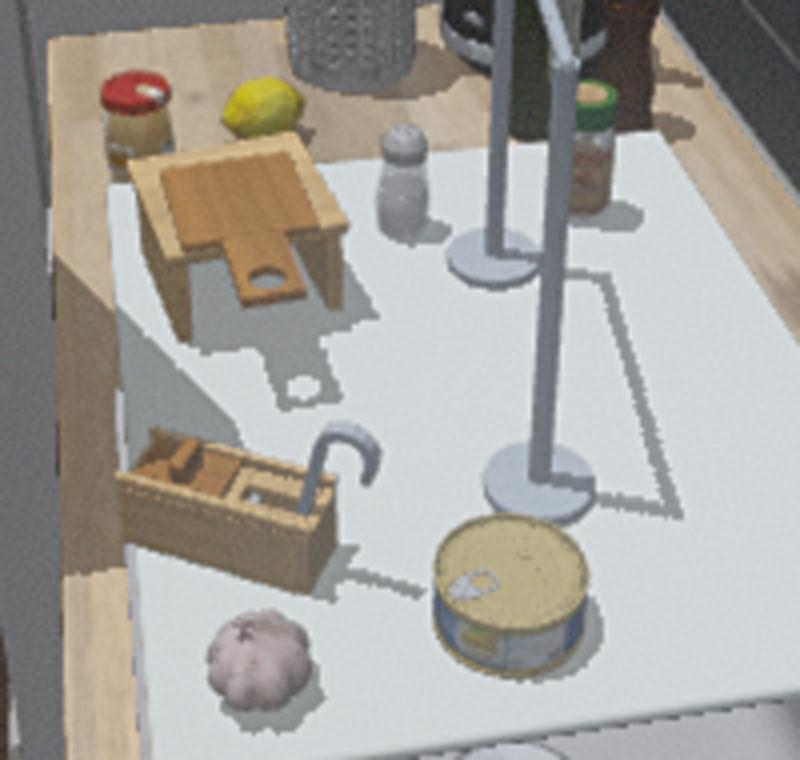

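View pics/t0c.png

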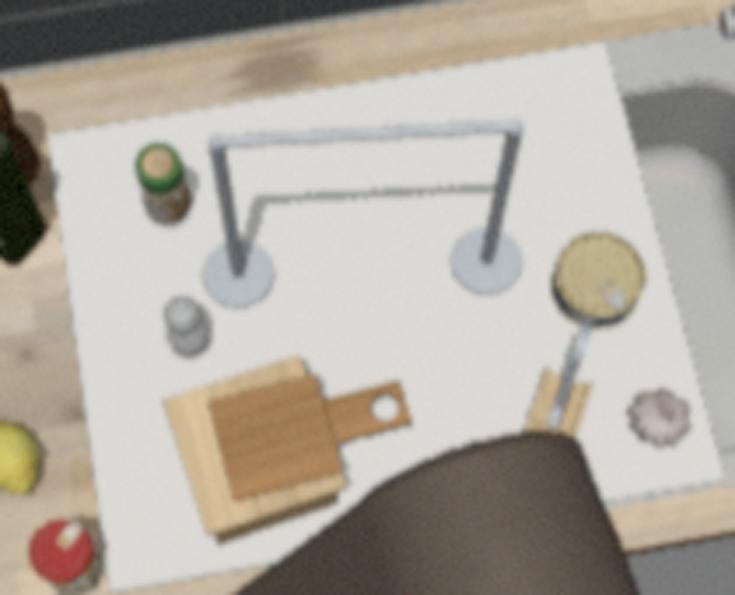

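```bash
cat >> h.py <<'E'
from scipy.spatial.transform import Rotation as Ro
def ray(c,u,v):
    f=210/np.tan(np.radians(c['fovy'])/2); T=c['world_from_camera']
    d=T[:3,:3]@np.array([(u-c['cx'])/f,-(v-c['cy'])/f,-1]); return T[:3,3],d/np.linalg.norm(d)
def onz(c,u,v,z):
    o,d=ray(c,u,v); return o+d*(z-o[2])/d[2]
def tri(*rs):
    A=np.zeros((3,3));b=np.zeros(3)
    for o,d in rs:
        P=np.eye(3)-np.outer(d,d);A+=P;b+=P@o
    p=np.linalg.solve(A,b); return p,[np.linalg.norm((np.eye(3)-np.outer(d,d))@(p-o)) for o,d in rs]
def proj(c,p):
    f=210/np.tan(np.radians(c['fovy'])/2);T=c['world_from_camera']
    q=T[:3,:3].T@(np.array(p)-T[:3,3]); return c['cx']+f*q[0]/-q[2], c['cy']-f*q[1]/-q[2]
def load(n): return np.load('pics/'+n+'.npy',allow_pickle=True).item()
def pose():
    s=env.state(); R=Ro.from_euler('xyz',s['tcp_rot']).as_matrix(); return s['eef_pos'],R
E
python3 - <<'E'
from h import *
np.set_printoptions(precision=1,suppress=True)
p,R=pose(); print(R); print('grasp',p+R@[171,0,0])
S=load('side0');T=load('top0')
s=lambda u,v:(190+(u+.5)/4-.5,180+(v+.5)/4-.5)
t=lambda u,v:(190+(u+.5)/3.5-.5,140+(v+.5)/3.5-.5)
for n,a,b in [('hole',(267,277),(386,407)),('railS',(567,62),(516,127))]:
    print(n,tri(ray(S,*s(*a)),ray(T,*t(*b))))
print('hole top@104.5',onz(T,*t(386,407),104.5-4),onz(S,*s(267,277),104.5))
for u in [(217,142),(516,127)]: print('rail',onz(T,*t(*u),316.5))
for n,u,z in [('tuna',(598,278),56),('garlic',(660,415),46),('salt',(185,315),100),('spice',(160,160),122),('handle end',(405,402),104.5)]: print(n,onz(T,*t(*u),z))
# box from side: top face near corners z=16.5+55
for u in [(118,478),(152,430),(335,490),(318,520)]: print('box',onz(S,*s(*u),71.5))
for u in [(185,455),]: print('ridge top',onz(S,*s(*u),81.5))
print('boxfoot corner',onz(S,*s(310,592),16.5))
E
```

```text
[[-0.   0.2 -1. ]
 [ 0.  -1.  -0.2]
 [-1.  -0.  -0. ]]
grasp [ 145.4 -607.7  233.3]
hole (array([ 499.4, -259.8,  104.3]), [np.float64(0.08421247155996321), np.float64(0.0842124715599714)])
railS (array([ 649.1, -390.3,  316.5]), [np.float64(0.514120514247814), np.float64(0.5141205142478555)])
hole top@104.5 [ 500.4 -260.1  100.5] [ 499.5 -260.   104.5]
rail [ 679.5 -152.7  316.5]
rail [ 648.6 -390.2  316.5]
tuna [ 600.2 -483.7   56. ]
garlic [ 462.4 -510.    46. ]
salt [618.8 -97.9 100. ]
spice [765.3 -98.6 122. ]
handle end [ 500.7 -277.2  104.5]
box [ 394.8 -394.3   71.5]
box [ 416.8 -356.3   71.5]
box [ 516.4 -426.6   71.5]
box [ 503.3 -448.5   71.5]
ridge top [ 434.2 -393.    81.5]
boxfoot corner [ 497.5 -448.7   16.5]
```

Emit:
jog_arm(
  deltas=[-4, -19, -48, 0, 0, 0, 1, -4, -19, -48, 0, 0, 0, 1, -4, -19, -48, 0, 0, 0, 1, -4, -19, -48, 0, 0, 0, 1, -4, -19, -48, 0, 0, 0, 1, -4, -19, -48, 0, 0, 0, 1, -4, -19, -48, 0, 0, 0, 1, 0, 0, 0, 0.18, 0, 0, 1, 0, 0, 0, 0.18, 0, 0, 1, 0, 0, 0, 0.18, 0, 0, 1],
)

```text
t: 1.4
eef_pos: [450.8, -393.4, 430.8]
tcp_rot: [-0.862, 1.566, 1.959]
ft_force: [0.2, 0.6, -0.4]
opening: 0.998
```

Emit:
jog_arm(
  deltas=[0, 0, 0, 0.18, 0, 0, 1, 0, 0, 0, 0, 0, 0, 1],
)

```text
t: 1.65
eef_pos: [450.9, -393.2, 430.4]
tcp_rot: [-0.615, 1.565, 2.021]
ft_force: [0.7, -0.5, -0.0]
opening: 1.001
```

```bash
python3 - <<'E'
from h import *
np.set_printoptions(precision=3,suppress=True)
p,R=pose(); print(p,R)
c=snap('wrist','w1.png'); snap('top','t1.png')
print(env.state()['t'])
E
```

```text
[ 450.929 -393.241  430.353] [[-0.002 -0.484 -0.875]
 [ 0.005 -0.875  0.484]
 [-1.    -0.003  0.005]]
1.75
```

View pics/w1.png

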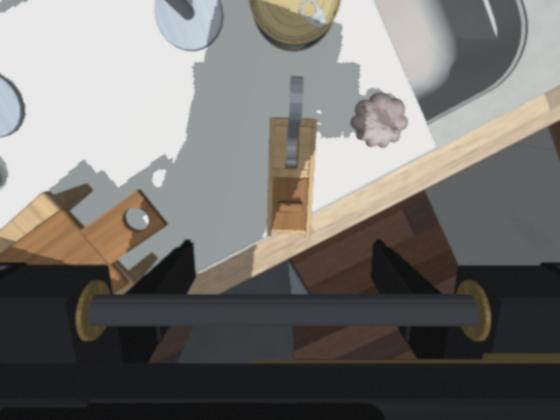

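View pics/t1.png

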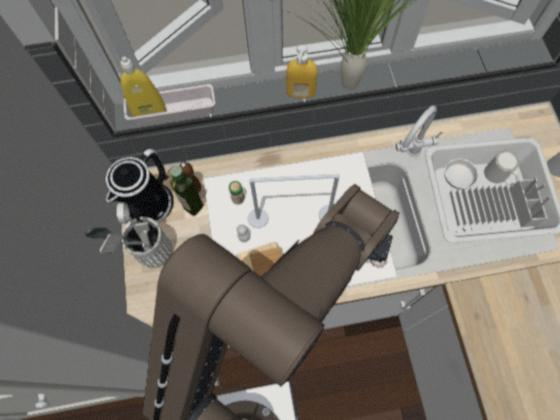

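```bash
python3 - <<'E'
import cv2
a=cv2.imread('pics/w1.png')
cv2.imwrite('pics/w1a.png',cv2.resize(a[65:245,230:350],None,fx=3.3,fy=3.3,interpolation=cv2.INTER_CUBIC))
cv2.imwrite('pics/w1b.png',cv2.resize(a[160:300,0:200],None,fx=4,fy=4,interpolation=cv2.INTER_CUBIC))
E
```

```text
(no output)
```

View pics/w1a.png

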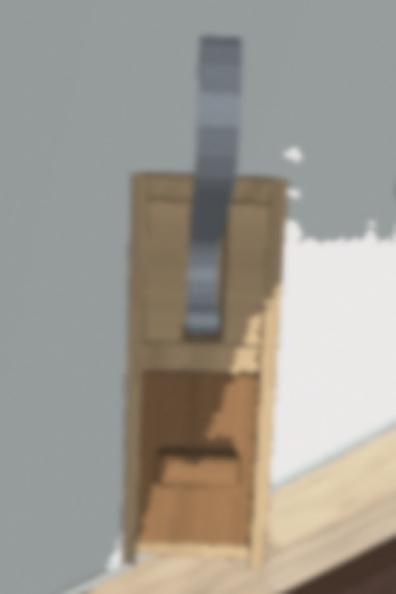

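View pics/w1b.png

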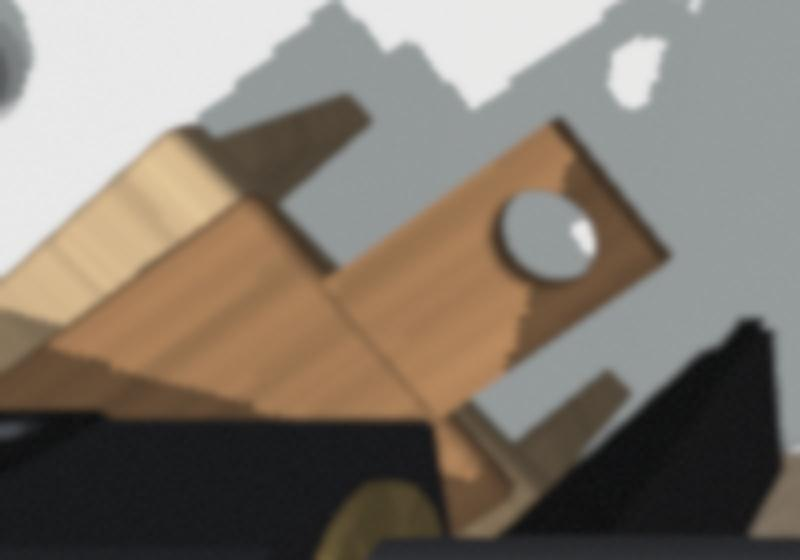

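```bash
python3 - <<'E'
from h import *
np.set_printoptions(precision=1,suppress=True)
c=load('w1')
w=lambda u,v:(230+(u+.5)/3.3-.5,65+(v+.5)/3.3-.5)
b=lambda u,v:((u+.5)/4-.5,160+(v+.5)/4-.5)
P={}
for n,u,z in [('gL far',(132,173),71.5),('gL near',(122,557),71.5),('gR far',(287,179),71.5),('gR near',(262,565),71.5),('ridgeL',(160,455),81.5),('ridgeR',(238,455),81.5),('hook far',(220,38),119),('hook far@107',(220,38),107),('shank back',(202,331),62.5)]:
    P[n]=onz(c,*w(*u),z); print(n,P[n])
for a,d in [('gL near','gL far'),('gR near','gR far')]:
    v=P[d]-P[a]; print(np.linalg.norm(v),np.degrees(np.arctan2(v[1],v[0])))
v=P['gL far']-P['gR far'];print(np.linalg.norm(v),np.degrees(np.arctan2(v[1],v[0]))-90)
for n,u in [('hole',(547,236)),('corL',(559,120)),('corR',(670,258)),('jL',(335,275)),('jR',(470,405)),('bl',(250,195)),('br',(510,490))]:
    P[n]=onz(c,*b(*u),104.5); print(n,P[n])
for a,d in [('corR','corL'),('jL','corL'),('jR','corR'),('bl','br')]:
    v=P[d]-P[a]; print(a,d,np.linalg.norm(v),np.degrees(np.arctan2(v[1],v[0])))
E
```

```text
gL far [ 519.  -415.5   71.5]
gL near [ 418.  -354.7   71.5]
gR far [ 495.8 -454.1   71.5]
gR near [ 394.1 -392.4   71.5]
ridgeL [ 443.6 -383.    81.5]
ridgeR [ 432.2 -403.5   81.5]
hook far [ 535.5 -451.5  119. ]
hook far@107 [ 536.4 -452.5  107. ]
shank back [ 467.7 -410.9   62.5]
117.95501747065856 -31.076860786635027
118.94095420046423 -31.238360978801218
44.9674838216981 -31.07304199404377
hole [ 499.1 -262.4  104.5]
corL [ 520.5 -281.   104.5]
corR [ 480.7 -284.5  104.5]
jL [ 515.4 -212.8  104.5]
jR [ 473.  -220.8  104.5]
bl [ 540.7 -207.7  104.5]
br [ 449.7 -215.9  104.5]
corR corL 39.986149687271926 5.073424078256357
jL corL 68.39015542924983 -85.73374169531841
jR corR 64.17028584848858 -83.11075715480735
bl br 91.29915509369906 -174.8595644118339
```

```bash
python3 - <<'E'
from h import *
np.set_printoptions(precision=1,suppress=True)
S=load('side0');W=load('w1')
s=lambda u,v:(190+(u+.5)/4-.5,180+(v+.5)/4-.5)
w=lambda u,v:(230+(u+.5)/3.3-.5,65+(v+.5)/3.3-.5)
y=np.radians(-31.1);O=np.array([483.7,-420.5,16.5]);B=np.array([[np.cos(y),-np.sin(y),0],[np.sin(y),np.cos(y),0],[0,0,1]])
def pl(c,u,v,yy=0):
    o,d=ray(c,u,v); o=B.T@(o-O); d=B.T@d; return o+d*(yy-o[1])/d[1]
for n,u in [('tip end',(367,484)),('right',(380,455)),('top',(348,423)),('shank L base',(301,508)),('shank R base',(314,512)),('shank L mid',(309,475)),('shank R mid',(321,478)),('innertop',(345,442)),('endcorner',(335,490))]:
    print(n,pl(S,*s(*u)))
print('side top far right guide etc')
for u in [(118,478),(318,520),(335,490),(152,430)]: print(B.T@(onz(S,*s(*u),71.5)-O))
E
```

```text
tip end [55.4  0.  77.7]
right [ 63.1   0.  101.4]
top [ 44.5   0.  118.4]
shank L base [14.8  0.  46. ]
shank R base [22.8  0.  45.7]
shank L mid [20.4  0.  73. ]
shank R mid [27.7  0.  73.1]
innertop [ 42.6   0.  104.3]
endcorner [36.1  0.  66.9]
side top far right guide etc
[-89.7 -23.5  55. ]
[ 31.2 -13.9  55. ]
[31.2 11.7 55. ]
[-90.4  20.4  55. ]
```

```bash
python3 - <<'E'
from h import *
a=load('side0')['image'][:,:,::-1][275:335,240:310]
cv2.imwrite('pics/s0d.png',cv2.resize(a,None,fx=10,fy=10,interpolation=cv2.INTER_CUBIC))
E
```

```text
(no output)
```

View pics/s0d.png

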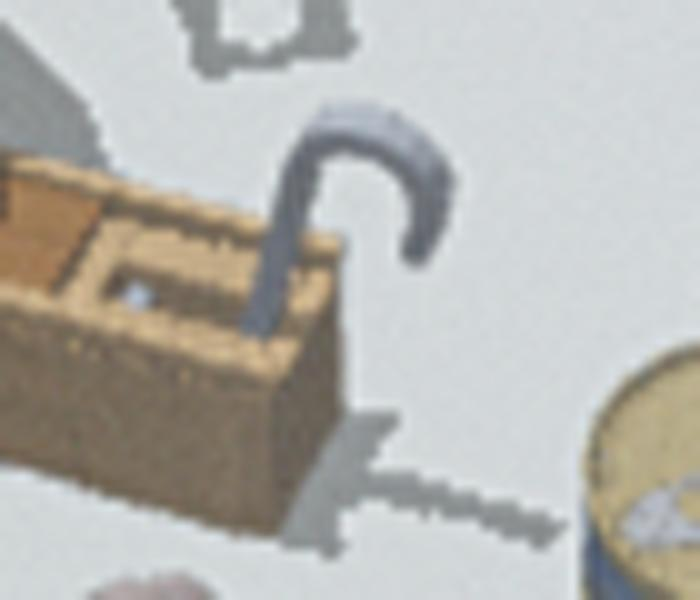

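```bash
python3 - <<'E'
from h import *
np.set_printoptions(precision=1,suppress=True)
S=load('side0')
s=lambda u,v:(240+(u+.5)/10-.5,275+(v+.5)/10-.5)
y=np.radians(-31.1);O=np.array([483.7,-420.5,16.5]);B=np.array([[np.cos(y),-np.sin(y),0],[np.sin(y),np.cos(y),0],[0,0,1]])
def pl(c,u,v,yy=0):
    o,d=ray(c,u,v); o=B.T@(o-O); d=B.T@d; return o+d*(yy-o[1])/d[1]
for n,u,yy in [('shL',(243,325),-5),('shL',(277,210),-5),('shL',(292,165),-5),('tip end',(413,265),-5),('tip innerL',(402,235),-5),('inner top',(355,158),-5),('inner shank',(318,190),-5),('outer R',(455,190),5),('top',(355,100),5)]:
    print(n,pl(S,*s(*u),yy))
def q(m,th,x,z):
    t=np.radians(th); return np.array([m[0]+x*np.cos(t)+z*np.sin(t),m[1]+z*np.cos(t)-x*np.sin(t)])
for th in (4,7,10):
    m=np.array([18+np.sin(np.radians(th))*20,64])
    print(th,[q(m,th,*a) for a in [(-3.5,-18),(-3.5,10),(30,26.5),(15,40+11.5),(15,58.5),(33.5,40)]])
E
```

```text
shL [14.5 -5.  49.1]
shL [23.8 -5.  86.7]
shL [ 27.7  -5.  101.1]
tip end [56.1 -5.  81.1]
tip innerL [53.5 -5.  89. ]
inner top [ 42.7  -5.  107.8]
inner shank [33.8 -5.  95.8]
outer R [62.2  5.  96.4]
top [ 38.8   5.  115. ]
4 [array([14.6, 46.3]), array([16.6, 74.2]), array([51.2, 88.3]), array([ 38. , 114.3]), array([ 38.4, 121.3]), array([ 55.6, 101.6])]
7 [array([14.8, 46.6]), array([18.2, 74.4]), array([53.4, 86.6]), array([ 41.6, 113.3]), array([ 42.5, 120.2]), array([58.6, 99.6])]
10 [array([14.9, 46.9]), array([19.8, 74.5]), array([55.6, 84.9]), array([ 45.2, 112.1]), array([ 46.4, 119. ]), array([61.4, 97.6])]
```

Emit:
jog_arm(
  deltas=[0, 0, 0, 0.037, 0, 0, 1, 0, 0, -50, 0, -0.11, 0, 1, 0, 0, -45, 0, -0.11, 0, 1, 0, 0, 0, 0, 0, 0, 1],
)

```text
t: 2.25
eef_pos: [533.5, -442.8, 424.4]
tcp_rot: [-0.014, 1.338, 2.59]
ft_force: [-0.2, 0.6, 0.5]
opening: 0.999
```

```bash
cat >> h.py <<'E'
def go(Pt):  # remaining shift in tool axes
    p,R=pose(); return R.T@(np.array(Pt)-p)
E
python3 - <<'E'
from h import *
np.set_printoptions(precision=3,suppress=True)
p,R=pose(); print(p);print(R); print(go([533.2,-450.4,265.2]))
c=snap('wrist','w2.png'); snap('side','s2.png')
E
```

```text
[ 533.479 -442.81   424.384]
[[-0.196 -0.513 -0.836]
 [ 0.121 -0.859  0.498]
 [-0.973 -0.003  0.23 ]]
[154.046   7.175 -40.193]
```

View pics/w2.png

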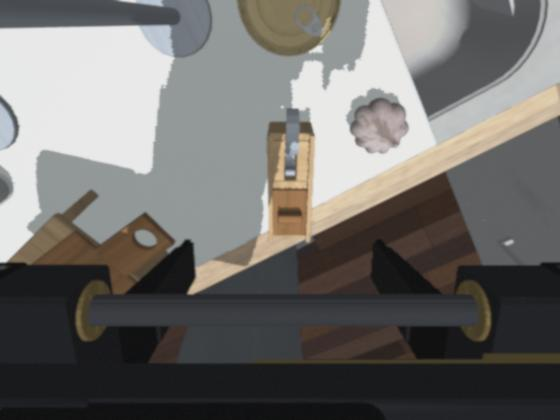

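View pics/s2.png

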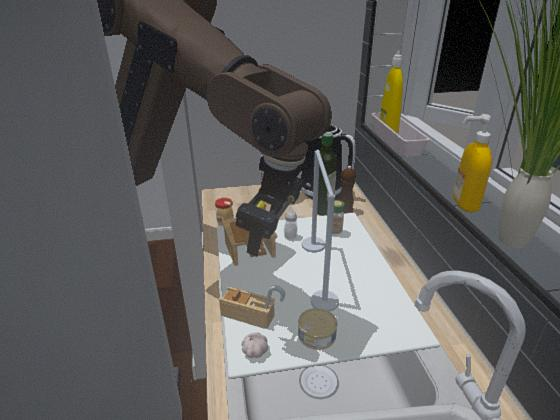

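```bash
python3 - <<'E'
from h import *
np.set_printoptions(precision=1,suppress=True)
W=load('w2');
a=W['image'][:,:,::-1][95:250,250:330]
cv2.imwrite('pics/w2a.png',cv2.resize(a,None,fx=3.8,fy=3.8,interpolation=cv2.INTER_CUBIC))
y=np.radians(-31.1);O=np.array([483.7,-420.5,16.5]);B=np.array([[np.cos(y),-np.sin(y),0],[np.sin(y),np.cos(y),0],[0,0,1]])
for u,v,z in [(292,110,113),(291,130,130),(290,178,62),(270,123,71.5),(313,123,71.5),(270,235,71.5),(309,238,71.5)]: print(B.T@(onz(W,u,v,z)-O))
E
```

```text
[60.4  0.  96.5]
[ 49.2   0.9 113.5]
[-20.   -0.4  45.5]
[39.3 19.2 55. ]
[ 39.5 -20.7  55. ]
[-84.1  20.8  55. ]
[-87.7 -22.3  55. ]
```

View pics/w2a.png

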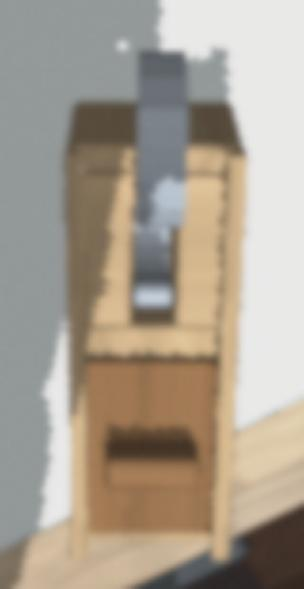

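```bash
python3 - <<'E'
from h import *
np.set_printoptions(precision=1,suppress=True)
W=load('w2');
y=np.radians(-31.1);O=np.array([483.7,-420.5,16.5]);B=np.array([[np.cos(y),-np.sin(y),0],[np.sin(y),np.cos(y),0],[0,0,1]])
k=lambda u,v:(250+(u+.5)/3.8-.5,95+(v+.5)/3.8-.5)
for u,z in [((68,150),71.5),((245,152),71.5),((78,555),71.5),((222,558),71.5),((135,307),62.5),((172,307),62.5),((105,440),81.5),((197,440),81.5),((82,103),16.5),((228,103),16.5),((132,320),62.5),((88,357),67.5),((215,357),67.5)]: print(u,B.T@(onz(W,*k(*u),z)-O))
E
```

```text
(68, 150) [28.8 21.6 55. ]
(245, 152) [ 28.6 -22.2  55. ]
(78, 555) [-91.6  20.7  55. ]
(222, 558) [-92.3 -21.4  55. ]
(135, 307) [-16.9   4.6  46. ]
(172, 307) [-16.9  -5.4  46. ]
(105, 440) [-47.6  12.5  65. ]
(197, 440) [-47.5 -12.3  65. ]
(82, 103) [26.4 20.   0. ]
(228, 103) [ 26.7 -21.7   0. ]
(132, 320) [-20.8   5.4  46. ]
(88, 357) [-29.6  17.3  51. ]
(215, 357) [-29.4 -17.2  51. ]
```

Emit:
jog_arm(
  deltas=[0, 4, -21, 0, 0, 0, 1, 0, 4, -21, 0, 0, 0, 1, 45, 0, 0, 0, 0, 0, 1, 45, 0, 0, 0, 0, 0, 1, 35, 0, 0, 0, 0, 0, 1, 0, 0, 0, 0, 0, 0, 1],
)

```text
t: 3.1
eef_pos: [533.5, -452.8, 298.5]
tcp_rot: [-0.009, 1.355, 2.594]
ft_force: [0.1, -0.2, 0.4]
opening: 1.001
```

```bash
python3 - <<'E'
from h import *
np.set_printoptions(precision=3,suppress=True)
p,R=pose(); print(p);print(R); print(go(np.array([501.6,-431.3,98.3])-171*R[:,0]))
c=snap('wrist','w3.png'); snap('side','s3.png')
E
```

```text
[ 533.518 -452.787  298.546]
[[-0.183 -0.513 -0.838]
 [ 0.111 -0.858  0.501]
 [-0.977 -0.002  0.214]]
[32.832 -1.684 -5.353]
```

View pics/s3.png

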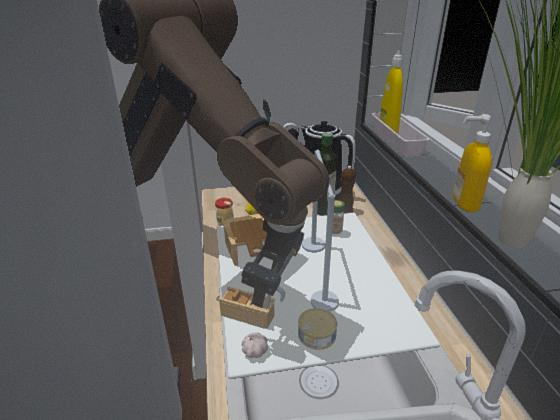

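View pics/w3.png

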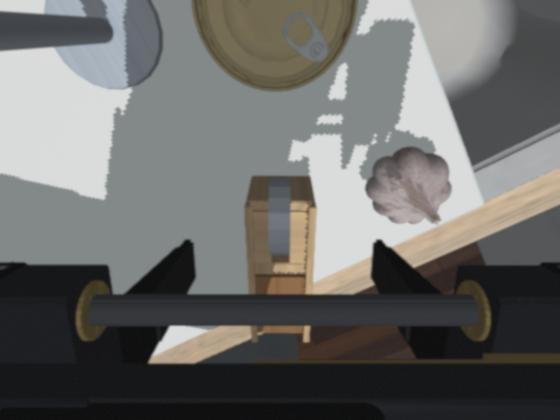

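Emit:
jog_arm(
  deltas=[16, -1, -3, 0, 0, 0, 1, 17, -0.6, -2.5, 0, 0, 0, 1, 0, 0, 0, 0, 0, 0, 1],
)

```text
t: 3.58
eef_pos: [534.4, -451.4, 269.3]
tcp_rot: [0.004, 1.365, 2.606]
ft_force: [-0.0, 0.1, 0.8]
opening: 1.002
```

```bash
python3 - <<'E'
from h import *
np.set_printoptions(precision=3,suppress=True)
p,R=pose(); print(p);print(R[:,0]); print(go(np.array([501.6,-431.3,98.3])-171*R[:,0]))
c=snap('side','s4.png')
cv2.imwrite('pics/s4a.png',cv2.resize(c['image'][:,:,::-1][220:345,200:320],None,fx=4.8,fy=4.8,interpolation=cv2.INTER_CUBIC))
E
```

```text
[ 534.403 -451.436  269.296]
[-0.176  0.104 -0.979]
[ 4.252 -0.584  2.762]
```

View pics/s4a.png

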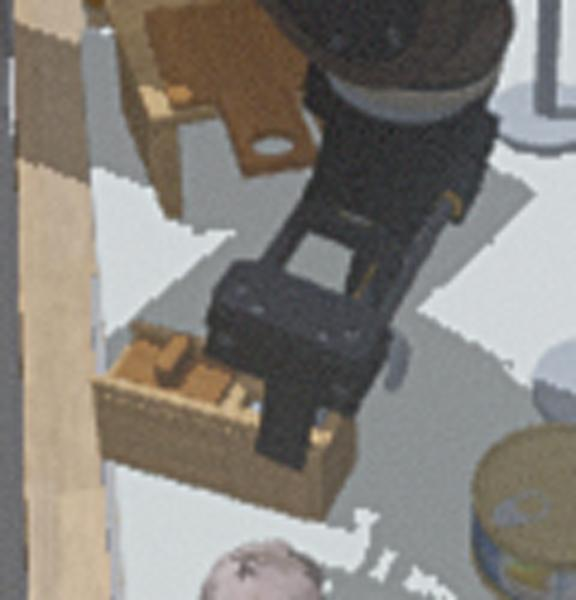

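Emit:
jog_arm(
  deltas=[4, -0.5, 3, 0, 0, 0, 1, 0, 0, 0, 0, 0, 0, 0.4, 0, 0, 0, 0, 0, 0, 0, 0, 0, 0, 0, 0, 0, 0, 0, 0, 0, 0, 0, 0, 0, 0, 0, 0, 0, 0, 0, 0, 0, 0, 0, 0, 0, 0, 0],
)

```text
t: 4.5
eef_pos: [531.6, -449.3, 267.7]
tcp_rot: [0.007, 1.368, 2.61]
ft_force: [-0.4, 0.1, -0.8]
opening: 0.427
```

Emit:
jog_arm(
  deltas=[0, 0, 0, 0, 0, 0, 0, 0, 0, 0, 0, 0, 0, 0, 0, 0, 0, 0, 0, 0, 0, 0, 0, 0, 0, 0, 0, 0, 0, 0, 0, 0, 0, 0, 0],
)

```text
t: 5.12
eef_pos: [531.6, -449.3, 267.7]
tcp_rot: [0.008, 1.368, 2.61]
ft_force: [-0.1, -0.1, -0.8]
opening: 0.098
```

```bash
python3 - <<'E'
from h import *
np.set_printoptions(precision=3,suppress=True)
p,R=pose(); print(p);print(R[:,0]); s=env.state(); print(s['t'],s['opening'],s['ft_force'],go(np.array([501.6,-431.3,98.3])-171*R[:,0]))
c=snap('side','s5.png')
cv2.imwrite('pics/s5a.png',cv2.resize(c['image'][:,:,::-1][220:345,200:320],None,fx=4.8,fy=4.8,interpolation=cv2.INTER_CUBIC))
E
```

```text
[ 531.606 -449.329  267.654]
[-0.174  0.102 -0.979]
5.125 0.09786076570693951 [-0.082 -0.077 -0.824] [ 1.934 -0.336  0.162]
```

View pics/s5a.png

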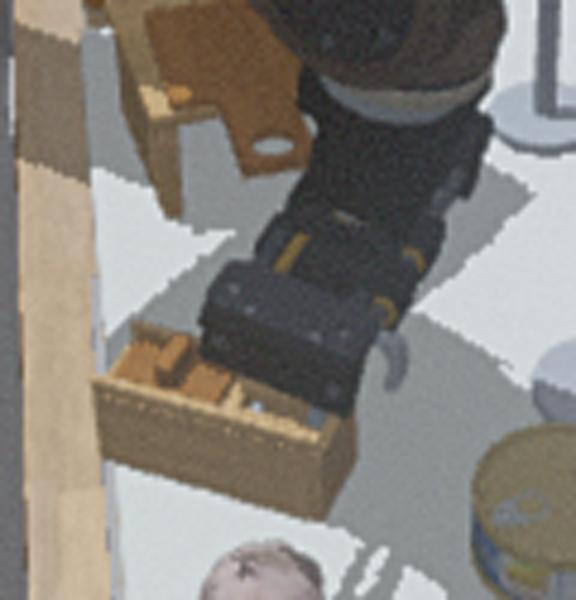

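Emit:
jog_arm(
  deltas=[-10, 0, 0, 0, 0, 0, 0, -20, 0, 0, 0, 0, 0, 0, -25, 0, 0, 0, 0, 0, 0, -35, 0, 0, 0, 0, 0, 0, -50, 0, 0, 0, 0, 0, 0, 0, 0, 0, 0, 0, 0, 0],
)

```text
t: 5.92
eef_pos: [557.0, -464.0, 411.8]
tcp_rot: [0.006, 1.368, 2.609]
ft_force: [-1.0, -0.3, -0.8]
opening: 0.105
```

```bash
python3 - <<'E'
from h import *
np.set_printoptions(precision=3,suppress=True)
p,R=pose(); print(p);print(R); s=env.state(); print(s['t'],s['opening'],s['ft_force'],s['joints'])
c=snap('side','s6.png'); snap('top','t6.png')
cv2.imwrite('pics/s6a.png',cv2.resize(c['image'][:,:,::-1][180:340,200:330],None,fx=4,fy=4,interpolation=cv2.INTER_CUBIC)[:600])
E
```

```text
[ 556.97  -464.027  411.795]
[[-0.173 -0.513 -0.841]
 [ 0.102 -0.858  0.503]
 [-0.98   0.001  0.201]]
5.925 0.1054730236665945 [-1.045 -0.282 -0.811] [-0.78   0.662  1.223 -0.05   1.454  1.34 ]
```

View pics/s6a.png

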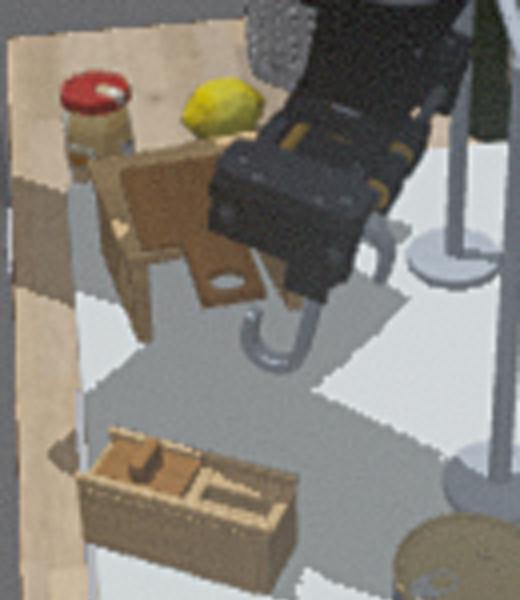

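```bash
cat >> h.py <<'E'
def hk(x,y,z,m=(193,0,-5),th=0.0): # hook coords -> tool coords ; th: hook forward lean rel. to tool (rad)
    c,s=np.cos(th),np.sin(th); x,z=x*c+z*s, z*c-x*s
    return np.array([m[0]-z,m[1]-y,m[2]-x])
def mark(c,p,R,crop,k,fn,**kw):
    im=c['image'][:,:,::-1][crop[1]:crop[3],crop[0]:crop[2]]; im=cv2.resize(im,None,fx=k,fy=k,interpolation=cv2.INTER_CUBIC)
    t=np.linspace(0,np.pi,9)
    pts=[(-15-15*np.cos(a),-5,-40-15*np.sin(a)) for a in t]+[(15-15*np.cos(a),-5,40+15*np.sin(a)) for a in t]+[(-30,-5,-26.5),(30,-5,26.5),(0,-5,0),(0,-5,-20)]
    for q in pts:
        u,v=proj(c,p+R@hk(*q,**kw)); cv2.circle(im,(int((u-crop[0]+.5)*k),int((v-crop[1]+.5)*k)),2,(0,0,255),-1)
    cv2.imwrite(fn,im)
E
python3 - <<'E'
from h import *
p,R=pose(); mark(load('s6'),p,R,(240,230,310,280),8,'pics/s6b.png')
E
```

```text
(no output)
```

View pics/s6b.png

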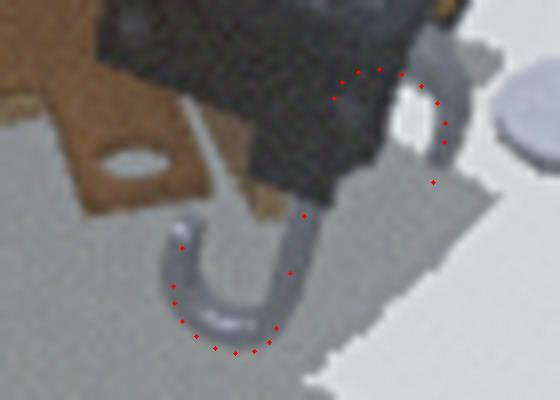

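```bash

python3 - <<'E'
from h import *
p,R=pose(); mark(load('s6'),p,R,(240,230,310,280),8,'pics/s6c.png',m=(190,0,-5),th=0.05)
E
```

```text
(no output)
```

View pics/s6c.png

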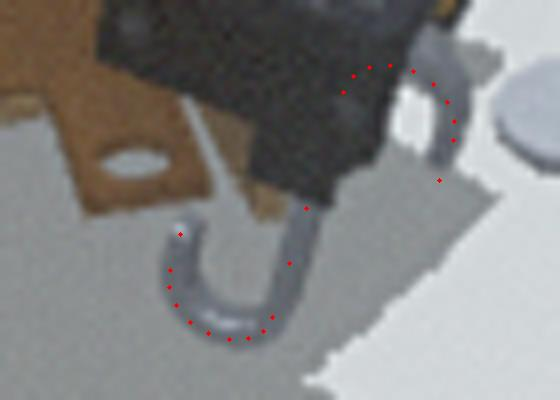

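```bash
cat >> h.py <<'E'
def want(mid,yaw,lean=0.,m=(190,0,-5.5),th=0.05):
    """hook mid position (world), hook yaw deg, forward lean rad -> target TCP, R ; prints remaining shift (tool axes) and rotvec"""
    H=(Ro.from_euler('z',yaw,degrees=True)*Ro.from_euler('y',lean)).as_matrix()
    s,c=np.sin(th),np.cos(th); M=np.array([[s,0,-c],[0,-1,0],[-c,0,-s]]).T
    Rt=H@M.T; Pt=np.array(mid)-Rt@np.array(m)
    p,R=pose()
    print('t',env.state()['t'],'TCP',p.round(1),'target',Pt.round(1),'shift',(R.T@(Pt-p)).round(1),'rotvec',Ro.from_matrix(R.T@Rt).as_rotvec().round(3))
    Hn=R@M; mm=p+R@np.array(m); print('hook mid now',mm.round(1),'yaw',np.degrees(np.arctan2(Hn[1,0],Hn[0,0])).round(1),'lean',np.arctan2(-Hn[2,0],Hn[2,2]).round(3),'side lean',Hn[2,1].round(3))
E
python3 - <<'E'
from h import *
print(np.linalg.det(np.eye(3)))
want([506,-345,200],-84.9)
E
```

```text
1.0
t 6.025 TCP [ 556.4 -463.8  407.2] target [ 504.7 -330.1  389.5] shift [ 40.9 -88.2 106.9] rotvec [ 0.942  0.24  -0.075]
hook mid now [ 527.2 -446.2  220.2] yaw -30.9 lean 0.259 side lean 0.0
```

Emit:
jog_arm(
  deltas=[0, -29, 35, 0, 0, 0, 0, 0, -29, 35, 0, 0, 0, 0, 0, -29, 35, 0.1, 0.026, -0.008, 0, 0, 0, 0, 0.157, 0.04, -0.0125, 0, 0, 0, 0, 0.157, 0.04, -0.0125, 0, 0, 0, 0, 0.157, 0.04, -0.0125, 0, 0, 0, 0, 0.157, 0.04, -0.0125, 0, 0, 0, 0, 0.157, 0.04, -0.0125, 0, 0, 0, 0, 0, 0, 0, 0],
)

```text
t: 7.15
eef_pos: [508.9, -330.8, 416.3]
tcp_rot: [2.458, 1.54, -2.136]
ft_force: [0.2, -0.1, -0.5]
opening: 0.103
```

```bash
python3 - <<'E'
from h import *
want([506,-345,200],-84.9); print(env.state()['joints'].round(2),env.state()['opening'])
p,R=pose(); c=snap('side','s7.png'); snap('wrist','w7.png'); mark(c,p,R,(210,150,350,270),5,'pics/s7b.png',m=(190,0,-5.5),th=0.05)
E
```

```text
t 7.15 TCP [ 508.9 -330.8  416.3] target [ 504.7 -330.1  389.5] shift [26.9  3.6  1.8] rotvec [ 0.031  0.026 -0.018]
hook mid now [ 506.4 -341.1  226.5] yaw -83.2 lean 0.026 side lean -0.019
[-0.68  0.45  1.59 -0.03  1.09  2.36] 0.10255779563683504
```

View pics/s7b.png

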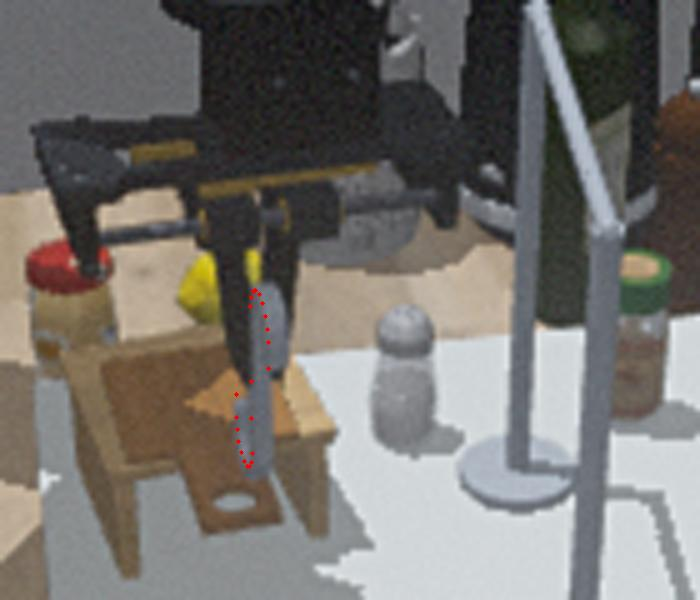

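View pics/w7.png

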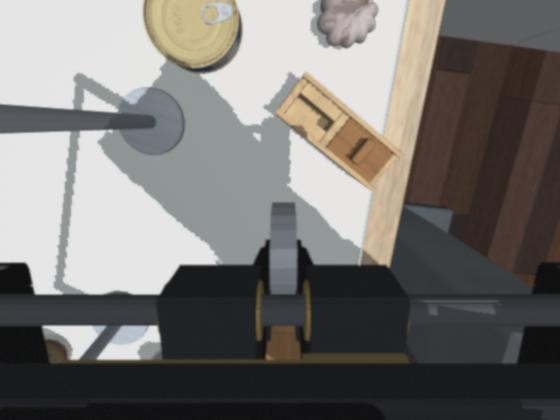

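Emit:
jog_arm(
  deltas=[20, 2, 1, 0.031, 0.026, -0.018, 0, 35, 2, 0, 0, 0, 0, 0, 35, 0, 0, 0, 0, 0, 0, 0, 0, 0, 0, 0, 0, 0],
)

```text
t: 7.75
eef_pos: [504.6, -334.3, 323.8]
tcp_rot: [3.098, 1.524, -1.512]
ft_force: [-0.2, -0.7, -1.2]
opening: 0.105
```

```bash
python3 - <<'E'
from h import *
want([507,-345,112],-84.9)
E
```

```text
t 7.75 TCP [ 504.6 -334.3  323.8] target [ 505.7 -330.1  301.5] shift [22.1 -1.6  5.2] rotvec [ 0.013  0.003 -0.001]
hook mid now [ 505.6 -348.7  134.3] yaw -84.1 lean 0.003 side lean -0.002
```

Emit:
jog_arm(
  deltas=[11, -1, 3, 0.013, 0.003, 0, 0, 11, -0.5, 2, 0, 0, 0, 0, 0, 0, 0, 0, 0, 0, 0],
)

```text
t: 8.12
eef_pos: [506.2, -330.1, 302.7]
tcp_rot: [-3.133, 1.519, -1.472]
ft_force: [-0.7, 0.3, -1.0]
opening: 0.107
```

```bash
python3 - <<'E'
from h import *
want([507,-345,112],-84.9)
want([502,-289,112],-84.9)
p,R=pose(); c=snap('side','s8.png');  mark(c,p,R,(210,180,350,290),5.5,'pics/s8b.png',m=(190,0,-5.5),th=0.05)
E
```

```text
t 8.125 TCP [ 506.2 -330.1  302.7] target [ 505.7 -330.1  301.5] shift [1.2 0.5 0.1] rotvec [ 0.002 -0.002  0.001]
hook mid now [ 507.6 -345.4  113.2] yaw -84.8 lean -0.002 side lean 0.0
t 8.125 TCP [ 506.2 -330.1  302.7] target [ 500.7 -274.1  301.5] shift [-1.7  0.4 56.3] rotvec [ 0.002 -0.002  0.001]
hook mid now [ 507.6 -345.4  113.2] yaw -84.8 lean -0.002 side lean 0.0
```

View pics/s8b.png

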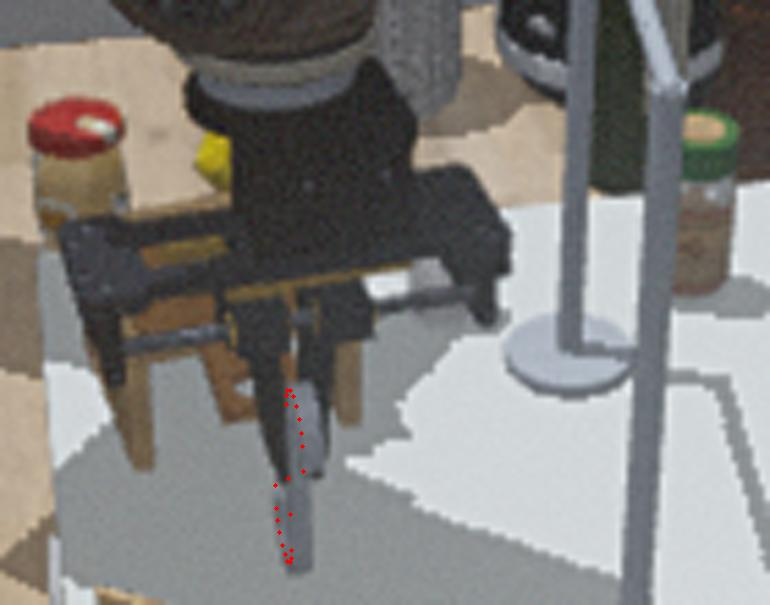

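Emit:
jog_arm(
  deltas=[-0.4, -0.3, 14, 0, 0, 0, 0, -0.4, -0.3, 14, 0, 0, 0, 0, -0.4, -0.3, 14, 0, 0, 0, 0, -0.4, -0.3, 13, 0, 0, 0, 0, 0, 0, 0, 0, 0, 0, 0],
)

```text
t: 8.8
eef_pos: [502.1, -270.5, 303.3]
tcp_rot: [-3.097, 1.517, -1.434]
ft_force: [0.3, 0.3, -0.9]
opening: 0.101
```

```bash
python3 - <<'E'
from h import *
want([503.5,-289,112],-84.9)
print(env.state()['ft_force'])
p,R=pose(); c=snap('side','s9.png');  mark(c,p,R,(220,200,310,270),8.5,'pics/s9b.png',m=(190,0,-5.5),th=0.05)
for d in [(0,0,104.5)]: print(proj(c,(499.5,-261,104.5)))
E
```

```text
t 8.8 TCP [ 502.1 -270.5  303.3] target [ 502.2 -274.1  301.5] shift [ 2.   0.3 -3.4] rotvec [ 0.003 -0.004  0.003]
hook mid now [ 504.  -286.1  113.8] yaw -84.7 lean -0.004 side lean 0.002
[ 0.27984211  0.25034838 -0.94483535]
(np.float64(256.4309562451978), np.float64(249.10682533314883))
```

View pics/s9b.png

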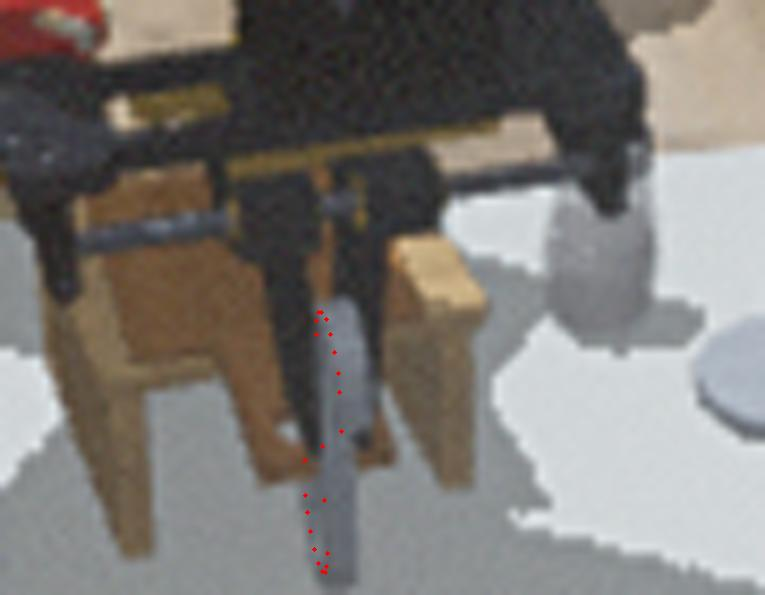

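```bash
python3 - <<'E'
from h import *
p,R=pose(); c=load('s9')
t=p+R@hk(-30,0,-23,m=(190,0,-5.5),th=0.05); print(t)
t[2]=104.5; u=np.array(proj(c,t)); h=np.array(proj(c,(499.5,-261,104.5)));print(u,h)
im=c['image'][:,:,::-1].copy()[200:270,220:310]; im=cv2.resize(im,None,fx=8.5,fy=8.5,interpolation=cv2.INTER_CUBIC)
for k,dx,col in [(12,0,(0,255,0))]:
    for a in np.linspace(0,6.28,24):
        q=proj(c,(499.5+12*np.cos(a),-261+12*np.sin(a),104.5)); cv2.circle(im,(int((q[0]-219.5)*8.5),int((q[1]-199.5)*8.5)),1,col,-1)
cv2.imwrite('pics/s9c.png',im)
E
```

```text
[ 501.48876366 -256.87263542   90.75124876]
[256.99425194 248.09881444] [256.43095625 249.10682533]
```

View pics/s9c.png

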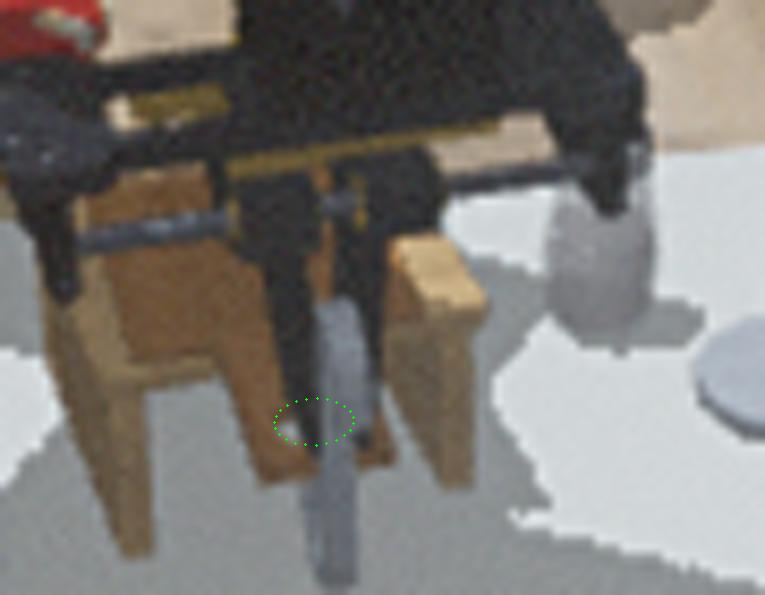

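Emit:
jog_arm(
  deltas=[0, 0, -3.5, 0, 0, 0, 0, 0, 0, 0, 0, 0, 0, 0, -8, 0, -0.4, 0, 0, 0, 0, -8, 0, -0.4, 0, 0, 0, 0, -8, 0, -0.4, 0, 0, 0, 0, 0, 0, 0, 0, 0, 0, 0],
)

```text
t: 9.6
eef_pos: [502.6, -276.0, 329.7]
tcp_rot: [-3.075, 1.516, -1.414]
ft_force: [-0.2, 0.5, -1.1]
opening: 0.102
```

```bash
python3 - <<'E'
from h import *
want([503.5,-289,150],-84.9)
print(env.state()['ft_force'])
p,R=pose(); c=snap('side','s10.png'); snap('top','t10.png'); mark(c,p,R,(220,180,310,270),6.5,'pics/s10b.png',m=(190,0,-5.5),th=0.05)
cv2.imwrite('pics/t10a.png',cv2.resize(load('t10')['image'][:,:,::-1][200:310,220:360],None,fx=5,fy=5,interpolation=cv2.INTER_CUBIC))
E
```

```text
t 9.6 TCP [ 502.6 -276.   329.7] target [ 502.2 -274.1  339.5] shift [-9.9  0.2  1.4] rotvec [ 0.001 -0.005  0.004]
hook mid now [ 504.7 -291.7  140.3] yaw -84.8 lean -0.005 side lean 0.004
[-0.19910258  0.5222364  -1.11414085]
```

View pics/s10b.png

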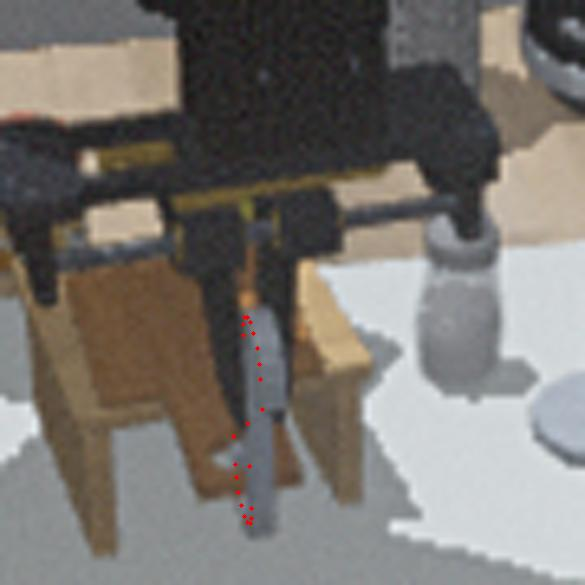

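View pics/t10a.png

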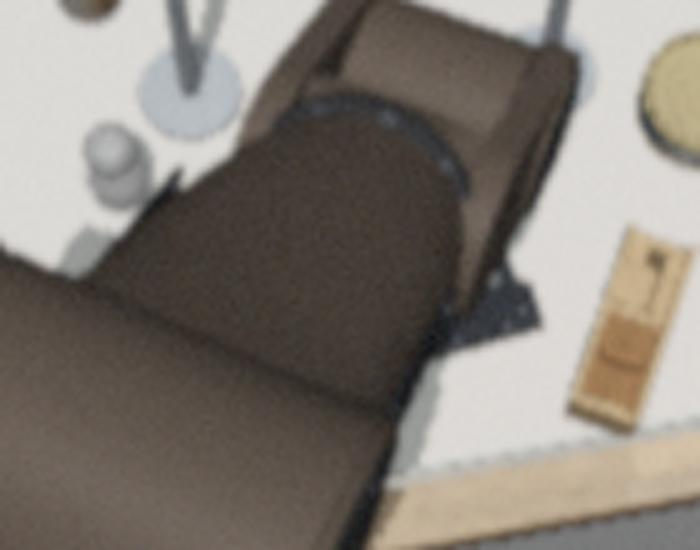

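Emit:
jog_arm(
  deltas=[-8, 0, 0.5, 0, 0, 0, 0, -13, 0, 0.6, 0, 0, 0, 0, -13, 0, 0.6, 0, 0, 0, 0, -13, 0, 0.6, 0, 0, 0, 0, 0, 0, 0, 0, 0, 0, 0],
)

```text
t: 10.32
eef_pos: [501.9, -270.6, 379.4]
tcp_rot: [-3.086, 1.517, -1.425]
ft_force: [0.3, -0.2, -1.8]
opening: 0.102
```

```bash
python3 - <<'E'
from h import *
want([503.5,-285,187],-84.9)
print(env.state()['ft_force'],env.state()['opening'])
p,R=pose(); c=snap('side','s11.png'); mark(c,p,R,(220,160,310,260),6,'pics/s11b.png',m=(190,0,-5.5),th=0.05)
E
```

```text
t 10.325 TCP [ 501.9 -270.6  379.4] target [ 502.2 -270.1  376.5] shift [ 2.9 -0.3  0.6] rotvec [ 0.001 -0.004  0.003]
hook mid now [ 503.9 -286.2  190. ] yaw -84.8 lean -0.004 side lean 0.003
[ 0.32822426 -0.24708787 -1.81381017] 0.10171937728379726
```

View pics/s11b.png

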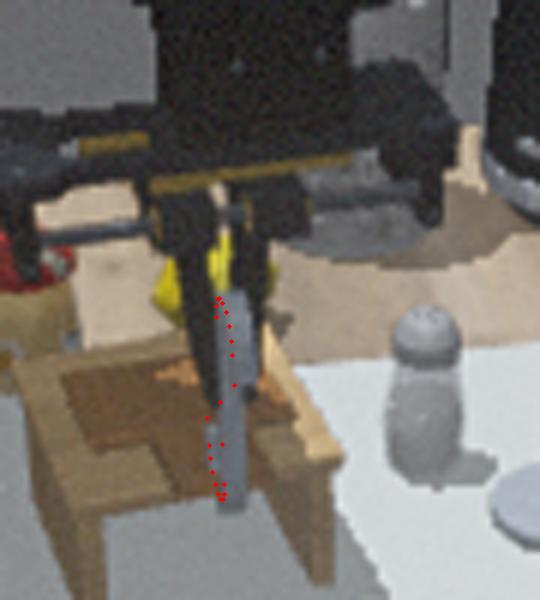

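Emit:
jog_arm(
  deltas=[-12, 0, 3.4, 0, 0, 0, 0, -12, 0, 3.4, 0, 0, 0, 0, -12, 0, 3.4, 0, 0, 0, 0, -10.5, 0, 5.8, 0, 0, 0, 0, -10.5, 0, 5.8, 0, 0, 0, 0, -10.5, 0, 5.8, 0, 0, 0, 0, 0, 0, 0, 0, 0, 0, 0],
)

```text
t: 11.25
eef_pos: [498.5, -236.9, 449.3]
tcp_rot: [-3.102, 1.518, -1.44]
ft_force: [0.0, -0.3, -1.9]
opening: 0.103
```

```bash
python3 - <<'E'
from h import *
want([503.5,-255,256],-84.9)
print(env.state()['ft_force'],env.state()['opening'])
p,R=pose(); c=snap('side','s12.png'); mark(c,p,R,(220,140,310,240),6,'pics/s12b.png',m=(190,0,-5.5),th=0.05)
E
```

```text
t 11.25 TCP [ 498.5 -236.9  449.3] target [ 502.2 -240.1  445.5] shift [ 4.  -3.3 -3.2] rotvec [ 0.002 -0.003  0.002]
hook mid now [ 500.3 -252.4  259.9] yaw -84.8 lean -0.003 side lean 0.002
[ 0.00576088 -0.34027903 -1.8684541 ] 0.10329839023920913
```

View pics/s12b.png

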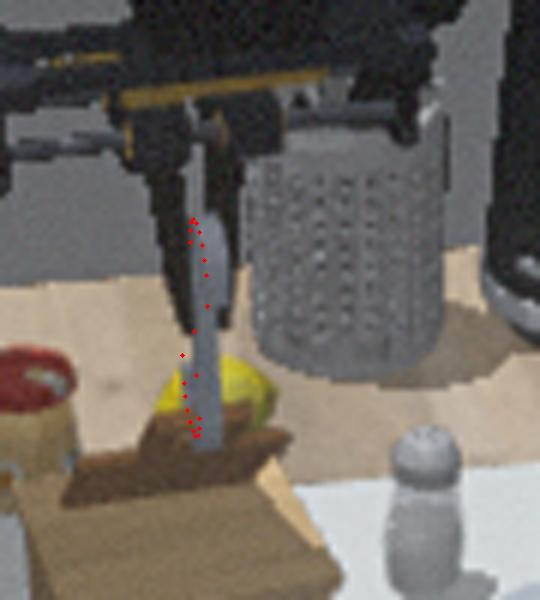

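Emit:
jog_arm(
  deltas=[-8, 0, 7.9, 0, 0, 0, 0, -8, 0, 7.9, 0, 0, 0, 0, -8, 0, 7.9, 0, 0, 0, 0, -6, 0, 8, 0, 0, 0, 0, -6, 0, 8, 0, 0, 0, 0, -8, 0, 2, 0, 0, 0, 0, -12, 0, -0.6, 0, 0, 0, 0, -12, 0, -0.6, 0, 0, 0, 0, -6, 0, 0, 0, 0, 0, 0, 0, 0, 0, 0, 0, 0, 0],
)

```text
t: 12.55
eef_pos: [494.2, -190.3, 525.4]
tcp_rot: [-3.119, 1.518, -1.458]
ft_force: [0.0, 0.2, -2.2]
opening: 0.101
```

```bash
python3 - <<'E'
from h import *
want([500.5,-210,330],-84.9)
print(env.state()['ft_force'],env.state()['opening'])
p,R=pose(); c=snap('side','s13.png'); mark(c,p,R,(200,100,300,240),4.2,'pics/s13b.png',m=(190,0,-5.5),th=0.05)
E
```

```text
t 12.55 TCP [ 494.2 -190.3  525.4] target [ 499.2 -195.1  519.5] shift [ 6.2 -4.6 -4.9] rotvec [ 0.001 -0.003  0.001]
hook mid now [ 495.8 -205.7  335.9] yaw -84.8 lean -0.003 side lean 0.001
[ 0.01304473  0.15123883 -2.21369301] 0.10087144434652615
```

View pics/s13b.png

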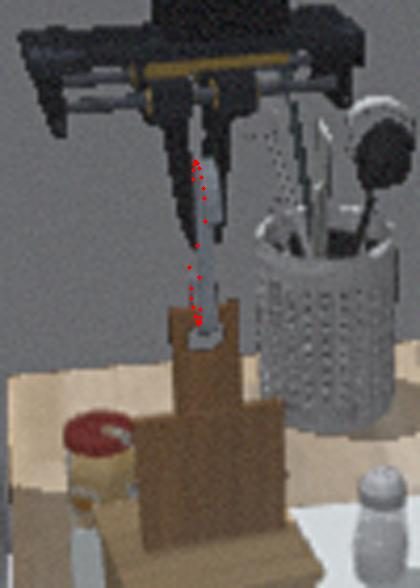

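```bash
cat >> h.py <<'E'
def rail(xr,zr,back=0,up=0,lean=-0.28,Rm=(664,-271.5,316.5),yaw=-7.4,**k):
    H=(Ro.from_euler('z',yaw,degrees=True)*Ro.from_euler('y',lean)).as_matrix()
    mid=np.array(Rm)-H@np.array([xr,0,zr])-back*np.array([np.cos(np.radians(yaw)),np.sin(np.radians(yaw)),0])+[0,0,up]
    want(mid,yaw,lean,**k); print(mid.round(1))
E
python3 - <<'E'
from h import *
rail(17,8,back=70,up=15)
E
```

```text
t 12.6 TCP [ 494.1 -190.3  525.1] target [ 514.4 -252.1  497.1] shift [ 31.3 -14.6 -61.8] rotvec [-1.331  0.233 -0.257]
hook mid now [ 495.7 -205.6  335.7] yaw -84.8 lean -0.002 side lean 0.001
[ 580.6 -260.7  319.1]
```

Emit:
jog_arm(
  deltas=[0, -3.6, -8, 0, 0, 0, 0, 0, -3.6, -16, -0.05, 0.01, -0.01, 0, 0, -3.6, -20, -0.1, 0.0175, -0.0193, 0, 0, -2, -12, -0.12, 0.021, -0.0232, 0, 0, 0, 0, -0.13, 0.0228, -0.025, 0, 0, 0, 0, -0.13, 0.0228, -0.025, 0, 0, 0, 0, -0.13, 0.0228, -0.025, 0, 0, 0, 0, -0.13, 0.0228, -0.025, 0, 0, 0, 0, -0.13, 0.0228, -0.025, 0, 0, 0, 0, -0.1, 0.0175, -0.0193, 0],
)

```text
t: 13.85
eef_pos: [517.8, -251.1, 523.4]
tcp_rot: [-3.031, 1.301, -0.305]
ft_force: [0.6, 0.4, -1.3]
opening: 0.106
```

```bash
python3 - <<'E'
from h import *
rail(17,8,back=70,up=15)
s=env.state();print(s['joints'].round(2),s['ft_force'])
E
```

```text
t 13.85 TCP [ 517.8 -251.1  523.4] target [ 514.4 -252.1  497.1] shift [24.5  3.1  9.7] rotvec [-0.279  0.057 -0.055]
hook mid now [ 571.  -268.5  341.7] yaw -24.0 lean -0.218 side lean 0.03
[ 580.6 -260.7  319.1]
[-0.58  0.29  1.57  0.08  1.03  1.38] [ 0.6156317   0.36714377 -1.31150719]
```

Emit:
jog_arm(
  deltas=[0, 1, 3, -0.1, 0.02, -0.02, 0, 0, 1, 3, -0.1, 0.02, -0.02, 0, 0, 0, 0, -0.075, 0.016, -0.015, 0, 0, 0, 0, 0, 0, 0, 0, 0, 0, 0, 0, 0, 0, 0],
)

```text
t: 14.48
eef_pos: [512.5, -253.5, 519.0]
tcp_rot: [-3.139, 1.245, -0.124]
ft_force: [-0.4, 0.5, -1.8]
opening: 0.104
```

```bash
python3 - <<'E'
from h import *
rail(17,8,back=70,up=15)
s=env.state();print(s['joints'].round(2),s['ft_force'])
p,R=pose(); c=snap('side','s14.png'); mark(c,p,R,(200,80,370,240),4.5,'pics/s14b.png',m=(190,0,-5.5),th=0.05); snap('wrist','w14.png');snap('top','t14.png')
E
```

```text
t 14.475 TCP [ 512.5 -253.5  519. ] target [ 514.4 -252.1  497.1] shift [21.3 -1.7  5.5] rotvec [0.002 0.004 0.002]
hook mid now [ 578.1 -261.7  340.8] yaw -7.3 lean -0.276 side lean 0.001
[ 580.6 -260.7  319.1]
[-0.6   0.28  1.59  0.18  0.98  1.02] [-0.42107296  0.48526912 -1.78169583]
```

View pics/s14b.png

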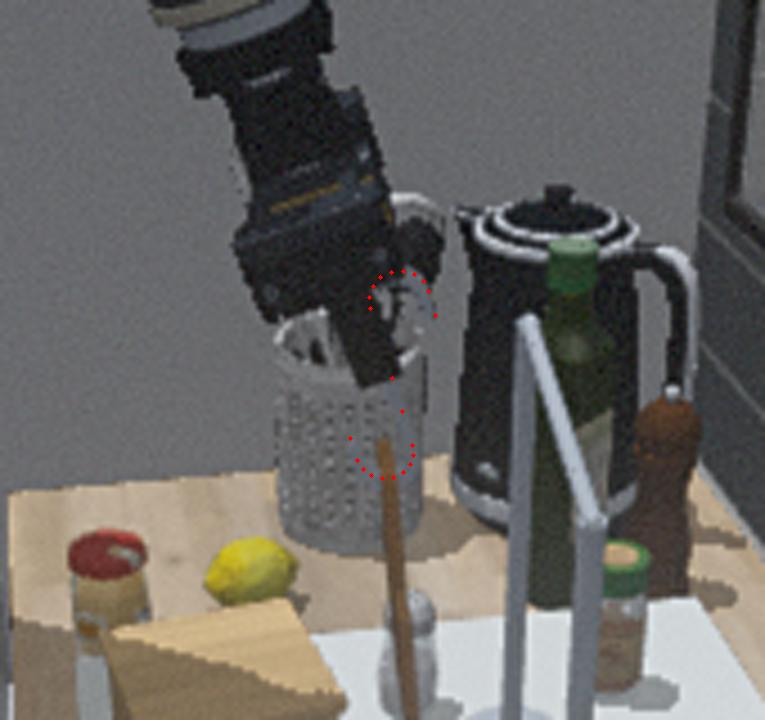

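View pics/w14.png

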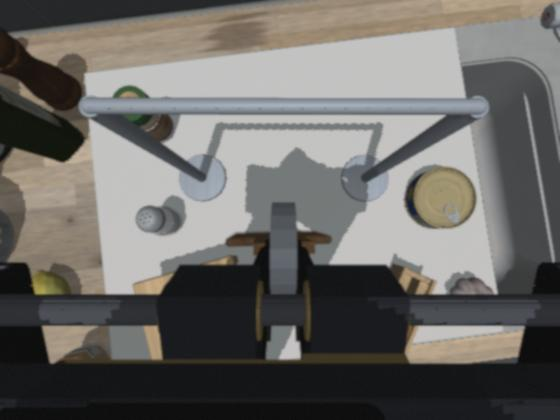

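View pics/t14.png

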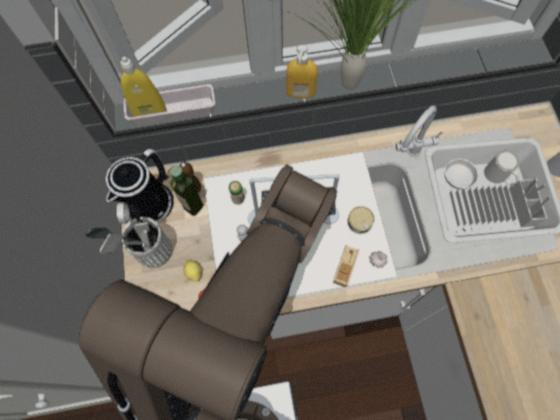

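```bash
python3 - <<'E'
from h import *
np.set_printoptions(precision=1,suppress=True)
W=load('w14'); im=W['image'].astype(int)
for u in (120,200,250,320,400,450):
    col=im[85:128,u]; print(u,[tuple(x) for x in col[::3]] if u==320 else '')
a=onz(W,90,106,316.5);b=onz(W,479,106,316.5);print(a,b,np.linalg.norm(a-b),(a+b)/2,np.degrees(np.arctan2(*(a-b)[1::-1]))-90)
cv2.imwrite('pics/w14a.png',cv2.resize(W['image'][:,:,::-1][80:130,60:510],None,fx=1.7,fy=4,interpolation=cv2.INTER_CUBIC))
p,R=pose()
for q in [(33.5,0,40),(33.5,5,40),(33.5,-5,40)]: print(proj(W,p+R@hk(*q,m=(190,0,-5.5),th=.05)))
E
```

```text
120 
200 
250 
320 [(np.int64(194), np.int64(194), np.int64(193)), (np.int64(194), np.int64(194), np.int64(194)), (np.int64(194), np.int64(194), np.int64(194)), (np.int64(194), np.int64(194), np.int64(193)), (np.int64(178), np.int64(179), np.int64(180)), (np.int64(133), np.int64(140), np.int64(149)), (np.int64(156), np.int64(165), np.int64(175)), (np.int64(162), np.int64(172), np.int64(181)), (np.int64(140), np.int64(148), np.int64(157)), (np.int64(110), np.int64(117), np.int64(123)), (np.int64(173), np.int64(173), np.int64(173)), (np.int64(194), np.int64(194), np.int64(194)), (np.int64(193), np.int64(193), np.int64(192)), (np.int64(123), np.int64(127), np.int64(127)), (np.int64(117), np.int64(122), np.int64(122))]
400 
450 
[ 678.4 -153.8  316.5] [ 648.3 -392.5  316.5] 240.63429282637327 [ 663.4 -273.2  316.5] -7.1952475689625714
(np.float64(282.72945453666796), np.float64(200.62463037847928))
(np.float64(270.13335597355143), np.float64(200.62432379681297))
(np.float64(295.32574940840226), np.float64(200.62493696492365))
```

View pics/w14a.png

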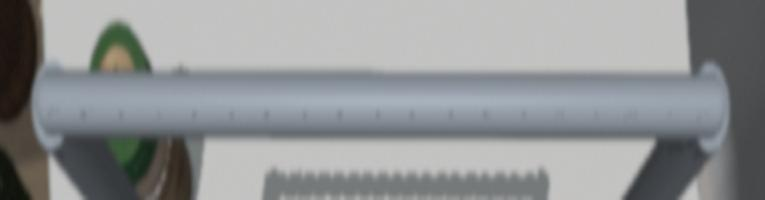

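```bash
sed -i 's/Rm=(664,-271.5,316.5),yaw=-7.4/Rm=(663.7,-272,316.5),yaw=-7.3/' h.py; python3 - <<'E'
from h import *
rail(17,6); rail(17,46)
E
```

```text
t 14.625 TCP [ 512.5 -253.3  519.2] target [ 582.9 -261.7  484. ] shift [ 56.1  -0.5 -55.9] rotvec [0.002 0.003 0.001]
hook mid now [ 578.1 -261.5  341. ] yaw -7.2 lean -0.277 side lean 0.001
[ 649.1 -270.1  306. ]
t 14.625 TCP [ 512.5 -253.3  519.2] target [ 593.9 -263.1  445.6] shift [ 96.1  -0.4 -54. ] rotvec [0.002 0.003 0.001]
hook mid now [ 578.1 -261.5  341. ] yaw -7.2 lean -0.277 side lean 0.001
[ 660.1 -271.5  267.6]
```

Emit:
jog_arm(
  deltas=[8, 0, -8, 0.002, 0.003, 0, 0, 12, 0, -12, 0, 0, 0, 0, 12, 0, -12, 0, 0, 0, 0, 12, 0, -11, 0, 0, 0, 0, 8, 0, -8, 0, 0, 0, 0, 0, 0, 0, 0, 0, 0, 0],
)

```text
t: 15.38
eef_pos: [582.7, -262.1, 482.7]
tcp_rot: [-3.135, 1.243, -0.121]
ft_force: [0.0, 0.7, -1.4]
opening: 0.104
```

```bash
python3 - <<'E'
from h import *
rail(17,6)
s=env.state();print(s['ft_force'])
p,R=pose(); c=snap('side','s15.png'); mark(c,p,R,(260,110,370,230),5,'pics/s15b.png',m=(190,0,-5.5),th=0.05); snap('wrist','w15.png')
W=load('w15');print(onz(W,100,100,316.5),[proj(W,p+R@hk(*q,m=(190,0,-5.5),th=.05)) for q in [(33.5,0,40)]])
E
```

```text
t 15.375 TCP [ 582.7 -262.1  482.7] target [ 582.9 -261.7  484. ] shift [-1.2 -0.4 -0.5] rotvec [-0.001  0.002  0.002]
hook mid now [ 648.7 -270.1  304.6] yaw -7.3 lean -0.278 side lean 0.002
[ 649.1 -270.1  306. ]
[ 0.00340617  0.71873123 -1.43188887]
[ 735.76368534 -186.57018318  316.5       ] [(np.float64(283.1963334689226), np.float64(199.8300212847408))]
```

View pics/s15b.png

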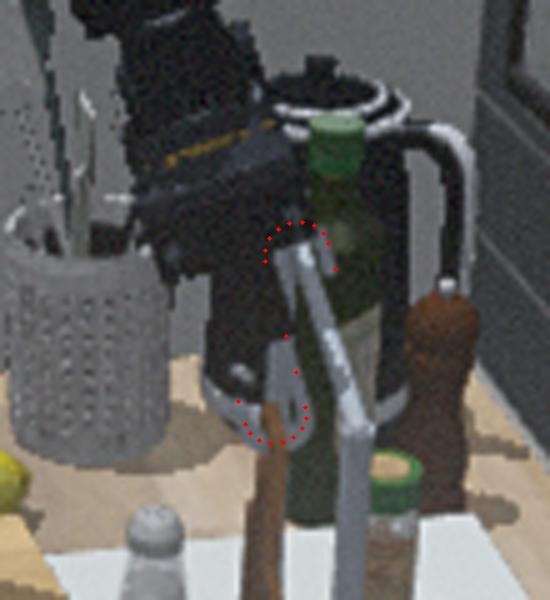

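View pics/w15.png

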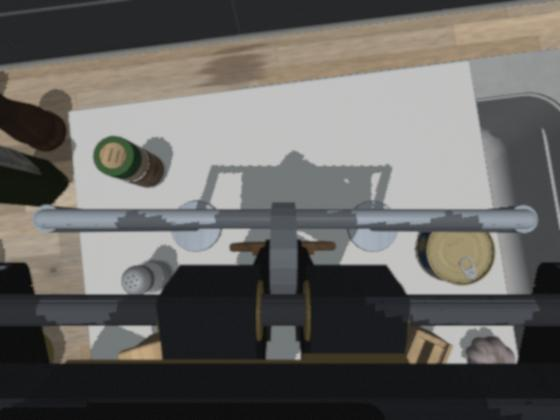

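```bash
python3 - <<'E'
from h import *
W=load('w15');p,R=pose()
a=onz(W,44,219,316.5);b=onz(W,529,219,316.5);print(a,b,(a+b)/2,np.linalg.norm(a-b))
m=np.array([190,0,-5.5])
for q in ((a+b)/2,(663.7,-272,316.5)):
    t=R.T@(q-p); s,c=np.sin(.05),np.cos(.05); M=np.array([[s,0,-c],[0,-1,0],[-c,0,-s]]).T; print('rail in hook',M.T@(t-m))
rail(17,46)
E
```

```text
[ 678.51003929 -152.79384408  316.5       ] [ 647.6561196  -394.31811393  316.5       ] [ 663.08307945 -273.55597901  316.5       ] 243.487037198144
rail in hook [17.73734781 -1.40932855  6.42208841]
rail in hook [18.13395302  0.21264441  6.30559951]
t 15.475 TCP [ 582.  -262.   483.5] target [ 593.9 -263.1  445.6] shift [39.7 -0.4  1. ] rotvec [-0.001  0.001  0.001]
hook mid now [ 648.1 -270.2  305.4] yaw -7.4 lean -0.279 side lean 0.002
[ 660.1 -271.5  267.6]
```

Emit:
jog_arm(
  deltas=[9, 0, 0, 0, 0, 0, 0, 9, 0, 0, 0, 0, 0, 0, 9, 0, 0, 0, 0, 0, 0, 8, 0, 0, 0, 0, 0, 0, 0, 0, 0, 0, 0, 0, 0],
)

```text
t: 16.1
eef_pos: [593.5, -263.6, 450.1]
tcp_rot: [3.141, 1.237, -0.129]
ft_force: [1.8, -0.8, -0.4]
opening: 0.104
```

```bash
python3 - <<'E'
from h import *
rail(17,46)
s=env.state();print(s['ft_force'],s['moment'])
p,R=pose(); c=snap('side','s16.png'); mark(c,p,R,(260,110,370,230),5,'pics/s16b.png',m=(190,0,-5.5),th=0.05); snap('wrist','w16.png')
E
```

```text
t 16.1 TCP [ 593.5 -263.6  450.1] target [ 593.9 -263.1  445.6] shift [ 4.4 -0.6  1.2] rotvec [-0.001 -0.004 -0.001]
hook mid now [ 660.4 -272.3  272.4] yaw -7.4 lean -0.284 side lean -0.0
[ 660.1 -271.5  267.6]
[ 1.78828591 -0.80972249 -0.42734383] [-0.01312325 -0.04687936  0.02889046]
```

View pics/s16b.png

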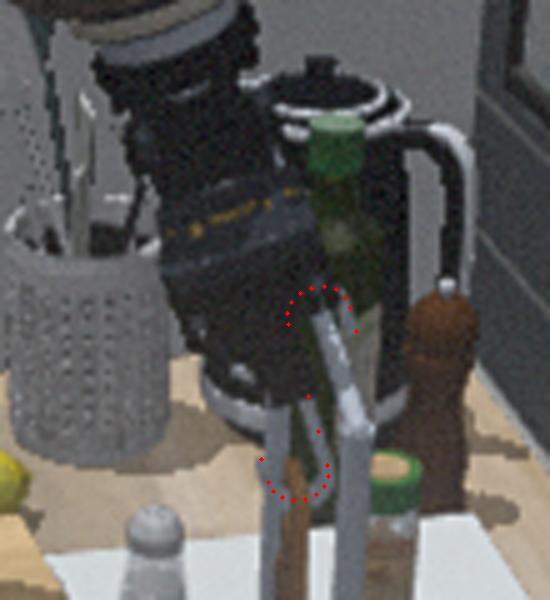

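View pics/w16.png

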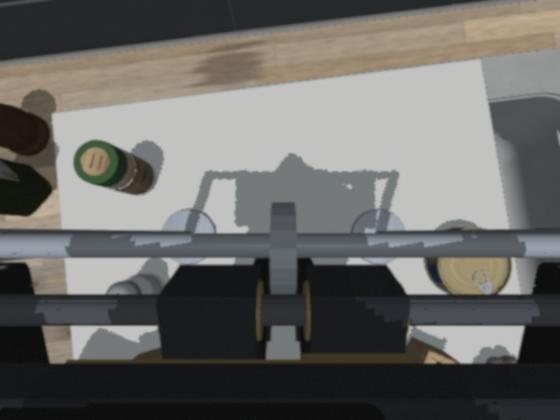

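Emit:
jog_arm(
  deltas=[-1, 0, -3, 0, 0, 0, 0, 3, 0, 0, 0, 0, 0, 0, 0, 0, 0, 0, 0, 0, 0],
)

```text
t: 16.58
eef_pos: [596.8, -264.0, 449.8]
tcp_rot: [3.142, 1.238, -0.129]
ft_force: [-1.9, 0.9, 1.7]
opening: 0.103
```

```bash
python3 - <<'E'
from h import *
rail(17,46)
s=env.state();print(s['ft_force'],s['moment'])
E
```

```text
t 16.575 TCP [ 596.8 -264.   449.8] target [ 593.9 -263.1  445.6] shift [ 3.  -0.5  4.2] rotvec [-0.001 -0.003 -0.   ]
hook mid now [ 663.5 -272.6  272. ] yaw -7.4 lean -0.283 side lean -0.0
[ 660.1 -271.5  267.6]
[-1.89620452  0.92691164  1.73884742] [0.15780375 0.28579243 0.05281435]
```

Emit:
jog_arm(
  deltas=[0, 0, 1.5, 0, 0, 0, 0, 0, 0, 0, 0, 0, 0, 0],
)

```text
t: 16.82
eef_pos: [595.4, -263.8, 449.6]
tcp_rot: [3.14, 1.236, -0.13]
ft_force: [-1.3, -0.4, 0.9]
opening: 0.106
```

```bash
python3 - <<'E'
from h import *
rail(17,46)
s=env.state();print(s['ft_force'],s['moment'])
p,R=pose(); c=snap('side','s17.png'); mark(c,p,R,(290,150,360,220),8,'pics/s17b.png',m=(190,0,-5.5),th=0.05); snap('wrist','w17.png')
E
```

```text
t 16.825 TCP [ 595.4 -263.8  449.6] target [ 593.9 -263.1  445.6] shift [ 3.3 -0.5  2.8] rotvec [-0.001 -0.004 -0.001]
hook mid now [ 662.4 -272.5  271.9] yaw -7.4 lean -0.284 side lean -0.0
[ 660.1 -271.5  267.6]
[-1.26838292 -0.44835424  0.94246422] [ 0.0499219   0.20248601 -0.04348882]
```

View pics/s17b.png

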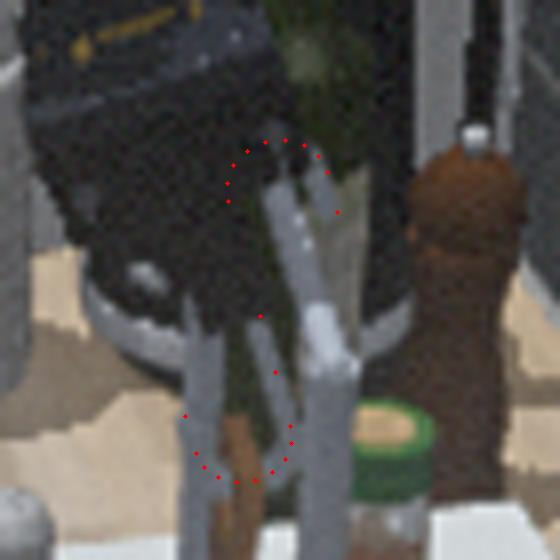

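Emit:
jog_arm(
  deltas=[0, 0, 0.5, 0, 0, 0, 0, 0, 0, 0, 0, 0, 0, 0.2, 0, 0, 0, 0, 0, 0, 0.3, 0, 0, 0, 0, 0, 0, 0.5, 0, 0, 0, 0, 0, 0, 0.6, 0, 0, 0, 0, 0, 0, 0.6, 0, 0, 0, 0, 0, 0, 0.6],
)

```text
t: 17.8
eef_pos: [594.9, -263.8, 448.5]
tcp_rot: [-3.141, 1.238, -0.128]
ft_force: [1.0, -0.0, -0.2]
opening: 0.593
```

```bash
python3 - <<'E'
from h import *
s=env.state();print(s['ft_force'],s['t'])
p,R=pose(); c=snap('side','s18.png'); snap('wrist','w18.png')
cv2.imwrite('pics/s18a.png',cv2.resize(c['image'][:,:,::-1][130:290,250:380],None,fx=4,fy=4,interpolation=cv2.INTER_CUBIC)[:600])
E
```

```text
[ 1.00287293 -0.0123434  -0.2483332 ] 17.8
```

View pics/s18a.png

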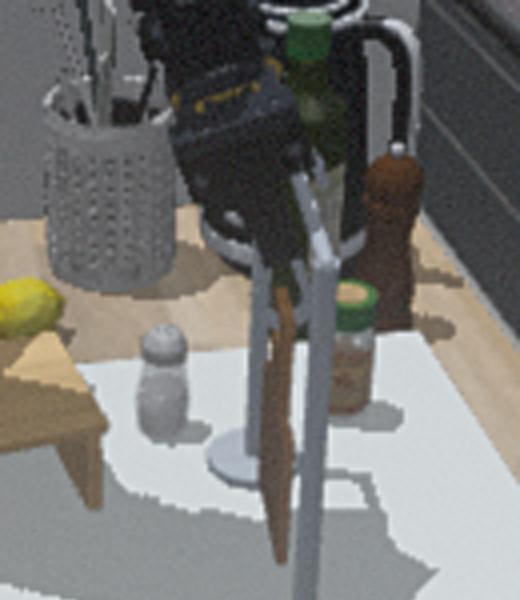

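View pics/w18.png

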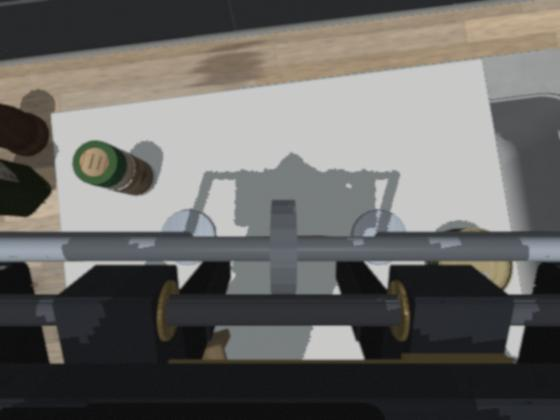

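Emit:
jog_arm(
  deltas=[-12, 0, 1, 0, 0, 0, 0.6, -25, 0, 1, 0, 0, 0, 0.6, -35, 0, 1, 0, 0, 0, 0.6, -40, 0, 0, 0, 0, 0, 0.6, 0, 0, 0, 0, 0, 0, 0.6],
)

```text
t: 18.52
eef_pos: [553.4, -258.2, 559.7]
tcp_rot: [3.139, 1.237, -0.131]
ft_force: [0.2, -0.5, -0.4]
opening: 0.601
```

```bash
cat >> h.py <<'E'
OB=np.array([483.7,-420.5,16.5]);yb=np.radians(-31.1);BB=np.array([[np.cos(yb),-np.sin(yb),0],[np.sin(yb),np.cos(yb),0],[0,0,1]])
def box(tip):  # fingertip centre target in box frame, tool vertical
    Rt=np.column_stack([[0,0,-1],-BB[:,1],-BB[:,0]]); Pt=OB+BB@np.array(tip)+[0,0,190]
    p,R=pose(); print('t',env.state()['t'],'TCP',p.round(1),'target',Pt.round(1),'shift',(R.T@(Pt-p)).round(1),'rotvec',Ro.from_matrix(R.T@Rt).as_rotvec().round(3),'tip in box',(BB.T@(p+190*R[:,0]-OB)).round(1))
E
python3 - <<'E'
from h import *
box((-75,0,150))
s=env.state();print(s['ft_force'])
c=snap('side','s19.png'); cv2.imwrite('pics/s19a.png',cv2.resize(c['image'][:,:,::-1][130:290,250:380],None,fx=4,fy=4,interpolation=cv2.INTER_CUBIC)[:600])
E
```

```text
t 18.525 TCP [ 553.4 -258.2  559.7] target [ 419.5 -381.8  356.5] shift [153.7 139.6 177.2] rotvec [ 0.41  -0.329  0.068] tip in box [ 32.9 199.9 363.7]
[ 0.18636458 -0.47186228 -0.38800262]
```

View pics/s19a.png

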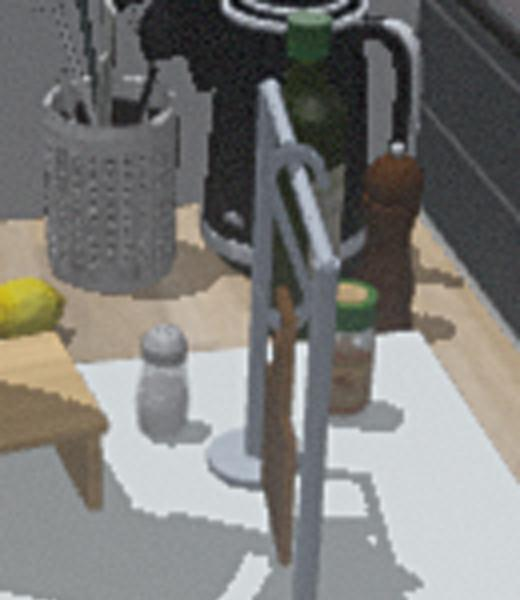

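Emit:
jog_arm(
  deltas=[0, 20, 40, 0, 0, 0, 0, 0, 30, 45, 0, 0, 0, 0, 0, 30, 45, 0, 0, 0, 0, 0, 30, 40, 0, 0, 0, 0, 0, 25, 0, 0.14, -0.11, 0.023, 0, 0, 0, 0, 0.14, -0.11, 0.023, 0, 0, 0, 0, 0.13, -0.11, 0.022, 0, 0, 0, 0, 0, 0, 0, 0],
)

```text
t: 19.58
eef_pos: [371.4, -374.6, 492.9]
tcp_rot: [-0.067, 1.547, 2.523]
ft_force: [0.2, -0.0, -0.5]
opening: 0.003
```

```bash
python3 - <<'E'
from h import *
box((-75,0,100))
snap('wrist','w20.png')
E
```

```text
t 19.575 TCP [ 371.4 -374.6  492.9] target [ 419.5 -381.8  306.5] shift [185.3 -18.8 -49.2] rotvec [-0.009  0.024  0.002] tip in box [-124.5  -18.3  286.5]
```

View pics/w20.png

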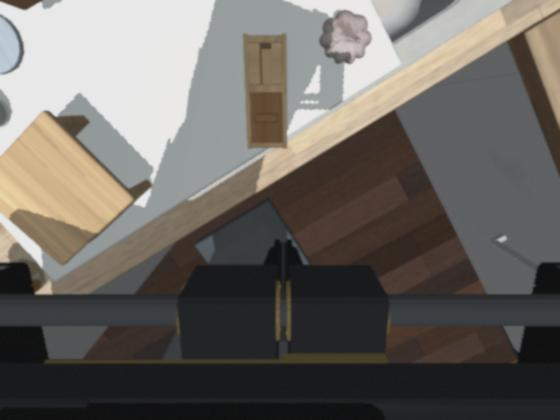

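Emit:
jog_arm(
  deltas=[20, -9, -20, -0.009, 0.024, 0.002, 0, 40, -10, -20, 0, 0, 0, 0, 40, 0, -9, 0, 0, 0, 0, 40, 0, 0, 0, 0, 0, 0, 0, 0, 0, 0, 0, 0, 0],
)

```text
t: 20.25
eef_pos: [425.4, -382.9, 348.7]
tcp_rot: [-2.883, 1.555, -0.267]
ft_force: [-0.6, 0.1, 0.9]
opening: 0.003
```

```bash
python3 - <<'E'
from h import *
np.set_printoptions(precision=1,suppress=True)
box((-75,0,100))
W=load('w2');k=lambda u,v:(250+(u+.5)/3.8-.5,95+(v+.5)/3.8-.5)
for v in (430,440,458,487): print(v,BB.T@(onz(W,*k(150,v),81.5)-OB),BB.T@(onz(W,*k(150,v),67.5)-OB))
c=snap('side','s21.png');cv2.imwrite('pics/s21a.png',cv2.resize(c['image'][:,:,::-1][240:340,200:300],None,fx=6,fy=6,interpolation=cv2.INTER_CUBIC)[:600])
print(BB.T@(onz(c,*[200+175/4.+0,0],0)-OB) if 0 else '')
S=load('side0')
s=lambda u,v:(190+(u+.5)/4-.5,180+(v+.5)/4-.5)
for u in [(185,440),(168,470),(197,447),(180,477)]: print(BB.T@(onz(S,*s(*u),81.5)-OB))
E
```

```text
t 20.25 TCP [ 425.4 -382.9  348.7] target [ 419.5 -381.8  306.5] shift [42.1  2.2  6.3] rotvec [ 0. -0.  0.] tip in box [-66.5   2.9 142.2]
430 [-44.5   0.4  65. ] [-52.1   0.1  51. ]
440 [-47.5   0.4  65. ] [-55.3   0.1  51. ]
458 [-53.1   0.3  65. ] [-61.1   0.   51. ]
487 [-62.3   0.2  65. ] [-70.7  -0.1  51. ]

[-62.3   9.5  65. ]
[-60.1 -16.8  65. ]
[-53.1   6.5  65. ]
[-51.1 -19.6  65. ]
```

View pics/s21a.png

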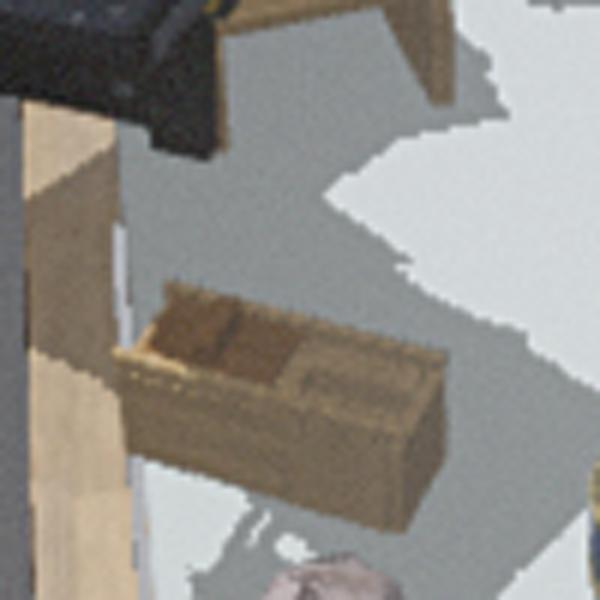

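```bash
python3 - <<'E'
from h import *
box((-81,0,100))
E
```

```text
t 20.3 TCP [ 425.6 -383.1  350.6] target [ 414.3 -378.7  306.5] shift [43.9  1.9 12.8] rotvec [ 0.017 -0.018  0.003] tip in box [-65.7   2.6 144.1]
```

Emit:
jog_arm(
  deltas=[0, 1, 7, 0.017, -0.018, 0.003, 0, 22, 1, 6, 0, 0, 0, 0, 22, 0, 0, 0, 0, 0, 0, 0, 0, 0, 0, 0, 0, 0],
)

```text
t: 20.8
eef_pos: [412.4, -378.4, 312.9]
tcp_rot: [2.787, 1.561, -0.898]
ft_force: [1.1, -0.0, 0.4]
opening: 0.007
```

```bash
python3 - <<'E'
from h import *
box((-81,0,57))
E
```

```text
t 20.8 TCP [ 412.4 -378.4  312.9] target [ 414.3 -378.7  263.5] shift [49.4 -0.9 -1.4] rotvec [-0.    -0.009 -0.003] tip in box [-81.1  -1.4 106.4]
```

Emit:
jog_arm(
  deltas=[18, -0.5, 0, 0, -0.009, -0.003, 0, 18, 0, 0, 0, 0, 0, 0, 11, 0, 0, 0, 0, 0, 0, 0, 0, 0, 0, 0, 0, 0],
)

```text
t: 21.3
eef_pos: [412.9, -378.4, 266.8]
tcp_rot: [2.745, 1.567, -0.94]
ft_force: [0.3, 0.2, -0.0]
opening: 0.006
```

```bash
python3 - <<'E'
from h import *
box((-14.5,0,57)); print(env.state()['ft_force'])
c=snap('side','s22.png');cv2.imwrite('pics/s22a.png',cv2.resize(c['image'][:,:,::-1][240:340,200:300],None,fx=6,fy=6,interpolation=cv2.INTER_CUBIC)[:600])
E
```

```text
t 21.3 TCP [ 412.9 -378.4  266.8] target [ 471.3 -413.   263.5] shift [  3.6  -0.6 -67.8] rotvec [-0.001 -0.004 -0.001] tip in box [-81.6  -0.8  60.3]
[ 0.30182741  0.17417514 -0.03597639]
```

View pics/s22a.png

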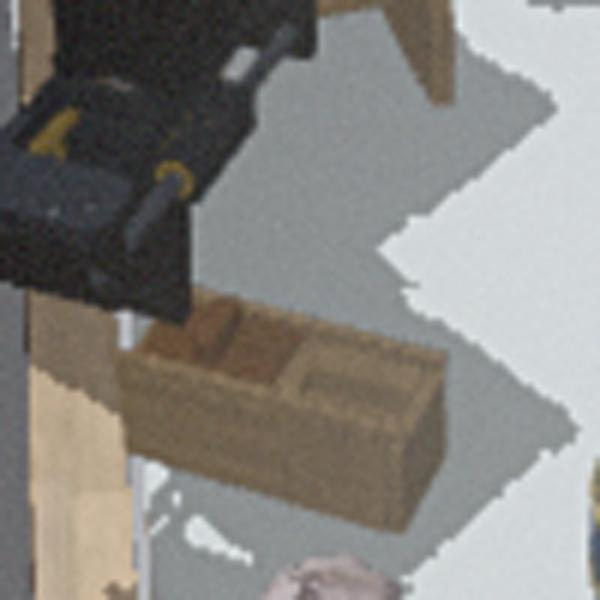

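Emit:
jog_arm(
  deltas=[4, -0.5, 0, 0, 0, 0, 0, 0, 0, -8, 0, 0, 0, 0, 0, 0, -8, 0, 0, 0, 0, 0, 0, -8, 0, 0, 0, 0, 0, 0, -8, 0, 0, 0, 0, 0, 0, -8, 0, 0, 0, 0, 0, 0, -8, 0, 0, 0, 0, 0, 0, 0, 0, 0, 0, 0],
)

```text
t: 22.35
eef_pos: [457.8, -404.9, 264.3]
tcp_rot: [2.76, 1.565, -0.924]
ft_force: [0.1, 0.1, -0.2]
opening: 0.005
```

```bash
python3 - <<'E'
from h import *
box((-14.5,0,57)); print(env.state()['ft_force'])
c=snap('side','s23.png');cv2.imwrite('pics/s23a.png',cv2.resize(c['image'][:,:,::-1][240:340,200:300],None,fx=6,fy=6,interpolation=cv2.INTER_CUBIC)[:600])
E
```

```text
t 22.35 TCP [ 457.8 -404.9  264.3] target [ 471.3 -413.   263.5] shift [  0.9  -0.  -15.7] rotvec [-0.    -0.006 -0.002] tip in box [-29.2  -0.5  57.8]
[ 0.08732353  0.14957731 -0.20448572]
```

View pics/s23a.png

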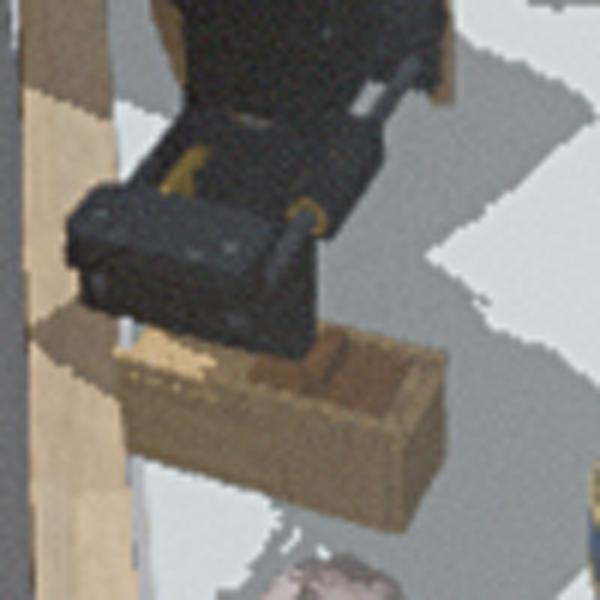

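Emit:
jog_arm(
  deltas=[0, 0, -6, 0, 0, 0, 0, 0, 0, -5, 0, 0, 0, 0, 0, 0, -3, 0, 0, 0, 0, 0, 0, -1.5, 0, 0, 0, 0, 0, 0, 0, 0, 0, 0, 0],
)

```text
t: 23.02
eef_pos: [469.8, -412.3, 264.5]
tcp_rot: [0.339, 1.567, 2.938]
ft_force: [-1.1, 0.3, 0.1]
opening: -0.001
```

```bash
python3 - <<'E'
from h import *
box((-14.5,0,57)); print(env.state()['ft_force'])
c=snap('side','s24.png');cv2.imwrite('pics/s24a.png',cv2.resize(c['image'][:,:,::-1][240:340,200:300],None,fx=6,fy=6,interpolation=cv2.INTER_CUBIC)[:600])
E
```

```text
t 23.025 TCP [ 469.8 -412.3  264.5] target [ 471.3 -413.   263.5] shift [ 1.  -0.1 -1.6] rotvec [ 0.     0.003 -0.001] tip in box [-16.7  -0.4  58. ]
[-1.12757972  0.34921721  0.13420891]
```

View pics/s24a.png

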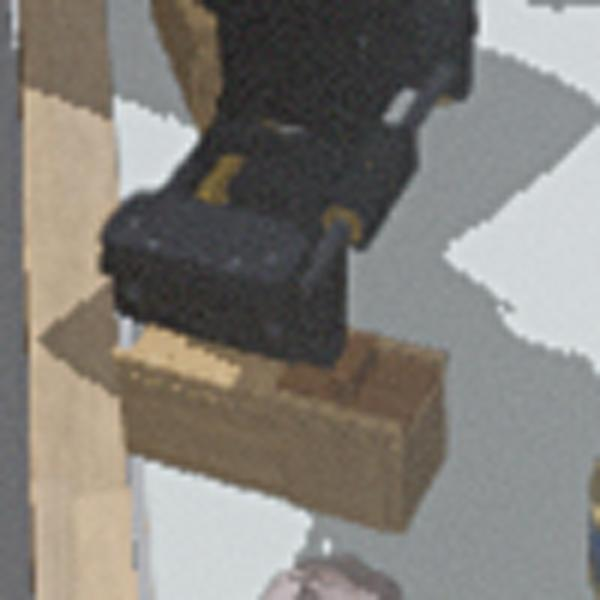

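Emit:
jog_arm(
  deltas=[0, 0, -2, 0, 0, 0, 0, 0, 0, -2, 0, 0, 0, 0, 0, 0, 0, 0, 0, 0, 0],
)

```text
t: 23.45
eef_pos: [471.3, -413.4, 264.5]
tcp_rot: [0.016, 1.557, 2.616]
ft_force: [-0.7, -0.4, -0.2]
opening: 0.003
```

```bash
python3 - <<'E'
from h import *
box((-14.5,0,57)); print(env.state()['ft_force'])
E
```

```text
t 23.45 TCP [ 471.3 -413.4  264.5] target [ 471.3 -413.   263.5] shift [ 1.  -0.3  0.2] rotvec [ 0.001  0.013 -0.   ] tip in box [-16.8  -0.4  58. ]
[-0.67087292 -0.41009964 -0.18836356]
```

Emit:
jog_arm(
  deltas=[0, 0, -1, 0, 0.013, 0, 0, 0, 0, -3, 0, 0, 0, 0, 0, 0, -3, 0, 0, 0, 0],
)

```text
t: 23.82
eef_pos: [472.9, -414.8, 264.3]
tcp_rot: [-0.095, 1.549, 2.506]
ft_force: [-18.3, 8.4, 13.9]
opening: 0.009
```

```bash
python3 - <<'E'
from h import *
box((-14.5,0,57)); print(env.state()['ft_force'])
c=snap('side','s25.png');cv2.imwrite('pics/s25a.png',cv2.resize(c['image'][:,:,::-1][240:340,200:300],None,fx=6,fy=6,interpolation=cv2.INTER_CUBIC)[:600])
E
```

```text
t 23.825 TCP [ 472.9 -414.8  264.3] target [ 471.3 -413.   263.5] shift [ 0.9 -0.7  2.3] rotvec [0.002 0.022 0.002] tip in box [-16.3  -0.3  57.8]
[-18.26646396   8.42260423  13.94549314]
```

View pics/s25a.png

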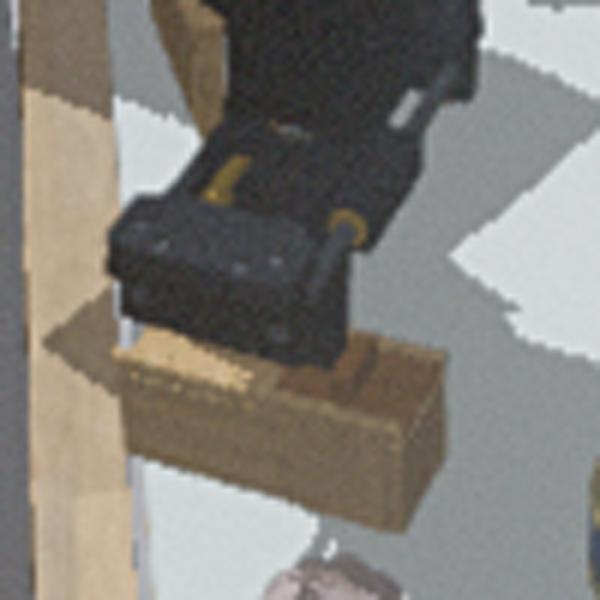

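Hard stop reached (20 N against the fingers): the cover is at its end. Back off and rise.

Emit:
jog_arm(
  deltas=[0, 0, 5, 0, 0, 0, 0, 0, 0, 4, 0, 0, 0, 0, -20, 0, 3, 0, 0, 0, 0, -40, 0, 5, 0, 0, 0, 0, -50, 0, 20, 0, 0, 0, 0, -40, 0, 30, 0, 0, 0, 0, 0, 0, 0, 0, 0, 0, 0],
)

```text
t: 24.75
eef_pos: [417.1, -381.3, 425.7]
tcp_rot: [-0.008, 1.558, 2.593]
ft_force: [0.3, -0.4, -1.5]
opening: 0.005
```

```bash
python3 - <<'E'
from h import *
np.set_printoptions(precision=1,suppress=True)
box((-14.5,0,57)); print(env.state()['ft_force'])
c=snap('side','s26.png');cv2.imwrite('pics/s26a.png',cv2.resize(c['image'][:,:,::-1][150:370,200:400],None,fx=3.5,fy=3.5,interpolation=cv2.INTER_CUBIC)[:770])
cv2.imwrite('pics/s26b.png',cv2.resize(c['image'][:,:,::-1][270:335,210:290],None,fx=9,fy=9,interpolation=cv2.INTER_CUBIC))
snap('wrist','w26.png')
E
```

```text
t 24.75 TCP [ 417.1 -381.3  425.7] target [ 471.3 -413.   263.5] shift [161.4  -0.7 -64.9] rotvec [0. 0. 0.] tip in box [-79.8  -0.8 219.2]
[ 0.3 -0.4 -1.5]
```

View pics/s26a.png

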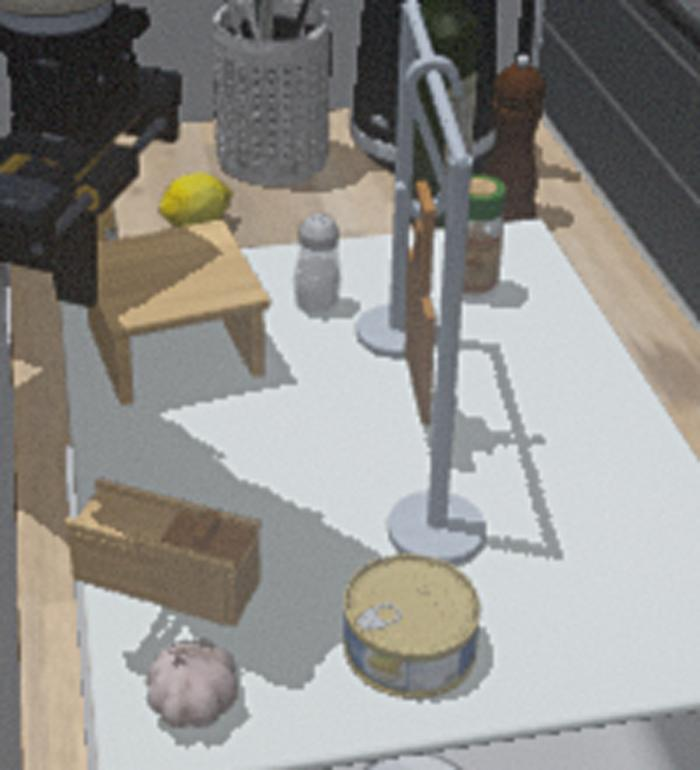

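View pics/s26b.png

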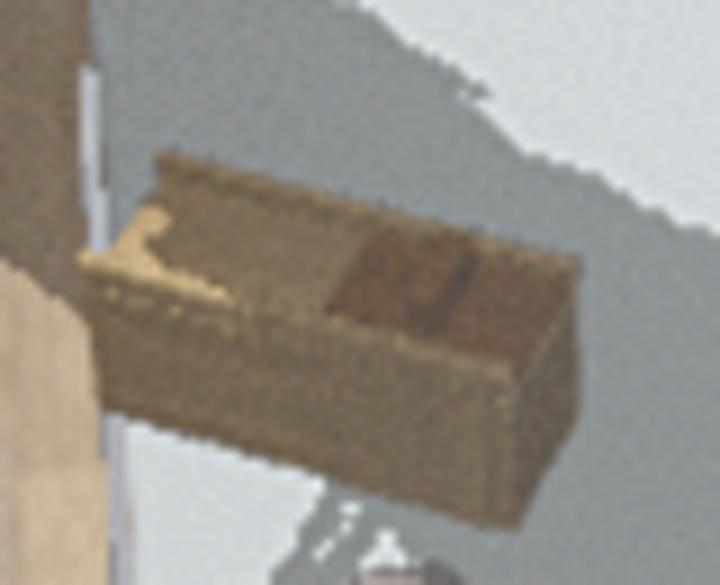

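View pics/w26.png

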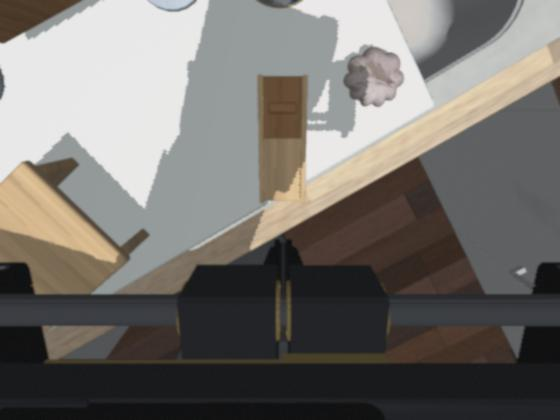

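```bash
python3 - <<'E'
from h import *
np.set_printoptions(precision=1,suppress=True)
W=load('w26')
for v,z in ((139,67.5),(112,81.5),(102,81.5),(76,67.5)): print(v,BB.T@(onz(W,283,v,z)-OB))
cv2.imwrite('pics/w26a.png',cv2.resize(W['image'][:,:,::-1][65:215,240:330],None,fx=4,fy=4,interpolation=cv2.INTER_CUBIC))
E
```

```text
139 [-30.2  -1.   51. ]
112 [-5.1 -0.9 65. ]
102 [ 3.5 -0.9 65. ]
76 [26.6 -0.8 51. ]
```

View pics/w26a.png

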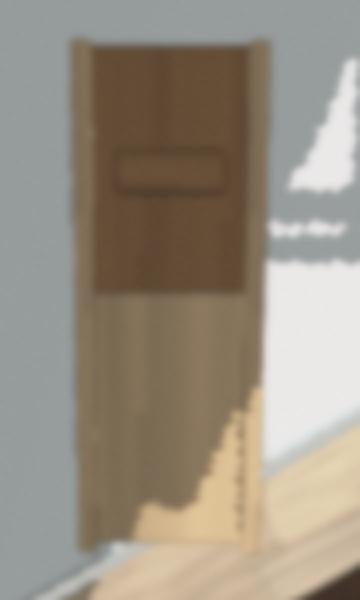

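Emit:
jog_arm(
  deltas=[0, 0, 0, 0, 0, 0, 0, 0, 0, 0, 0, 0, 0, 0, 0, 0, 0, 0, 0, 0, 0, 0, 0, 0, 0, 0, 0, 0, 0, 0, 0, 0, 0, 0, 0, 0, 0, 0, 0, 0, 0, 0, 0, 0, 0, 0, 0, 0, 0, 0, 0, 0, 0, 0, 0, 0, 0, 0, 0, 0, 0, 0, 0, 0, 0, 0, 0, 0, 0, 0],
)

```text
t: 26.1
eef_pos: [419.2, -382.7, 419.1]
tcp_rot: [-0.149, 1.549, 2.452]
ft_force: [-0.0, 0.1, -0.7]
opening: 0.007
```

Emit:
jog_arm(
  deltas=[0, 0, 0, 0, 0, 0, 0, 0, 0, 0, 0, 0, 0, 0, 0, 0, 0, 0, 0, 0, 0, 0, 0, 0, 0, 0, 0, 0, 0, 0, 0, 0, 0, 0, 0, 0, 0, 0, 0, 0, 0, 0, 0, 0, 0, 0, 0, 0, 0, 0, 0, 0, 0, 0, 0, 0, 0, 0, 0, 0, 0, 0, 0, 0, 0, 0, 0, 0, 0, 0],
)

```text
t: 27.35
eef_pos: [419.2, -382.7, 419.1]
tcp_rot: [-0.148, 1.549, 2.454]
ft_force: [-0.0, 0.2, -0.4]
opening: 0.003
```

Emit:
jog_arm(
  deltas=[0, 0, 0, 0, 0, 0, 0, 0, 0, 0, 0, 0, 0, 0, 0, 0, 0, 0, 0, 0, 0, 0, 0, 0, 0, 0, 0, 0, 0, 0, 0, 0, 0, 0, 0, 0, 0, 0, 0, 0, 0, 0, 0, 0, 0, 0, 0, 0, 0, 0, 0, 0, 0, 0, 0, 0, 0, 0, 0, 0, 0, 0, 0, 0, 0, 0, 0, 0, 0, 0],
)

```text
t: 28.6
eef_pos: [419.2, -382.7, 419.1]
tcp_rot: [-0.147, 1.549, 2.455]
ft_force: [0.4, -0.1, -0.7]
opening: 0.005
```

Emit:
jog_arm(
  deltas=[0, 0, 0, 0, 0, 0, 0, 0, 0, 0, 0, 0, 0, 0, 0, 0, 0, 0, 0, 0, 0, 0, 0, 0, 0, 0, 0, 0, 0, 0, 0, 0, 0, 0, 0, 0, 0, 0, 0, 0, 0, 0, 0, 0, 0, 0, 0, 0, 0, 0, 0, 0, 0, 0, 0, 0, 0, 0, 0, 0, 0, 0, 0, 0, 0, 0, 0, 0, 0, 0],
)

```text
t: 29.85
eef_pos: [419.2, -382.7, 419.1]
tcp_rot: [-0.148, 1.549, 2.454]
ft_force: [0.2, 0.3, -0.1]
opening: 0.006
```

```bash
python3 - <<'E'
from h import *
for i in range(8):
    c=eyes.read_camera('side'); 
    a=c['image'].astype(int)
    if i==0:b=a; c0=c
    d=np.abs(a-b)[130:290,250:380].max(2)>40; print(i,env.state()['t'],d.sum())
cv2.imwrite('pics/s27a.png',cv2.resize(c['image'][:,:,::-1][130:290,250:380],None,fx=4,fy=4,interpolation=cv2.INTER_CUBIC)[:600])
a=load('side0')['image'].astype(int)
E
```

```text
0 29.9 0
1 29.95 0
2 30.0 0
3 30.05 0
4 30.1 0
5 30.15 0
6 30.2 0
7 30.25 0
```

View pics/s27a.png

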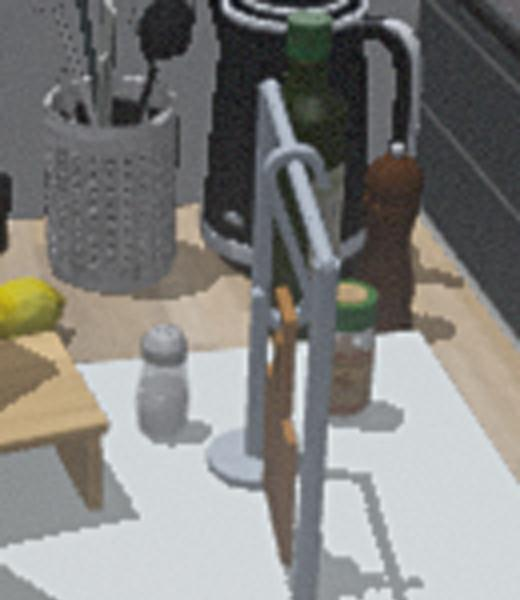

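```bash
python3 - <<'E'
from h import *
np.set_printoptions(precision=1,suppress=True)
W=snap('wrist','w28.png')
cv2.imwrite('pics/w28a.png',cv2.resize(W['image'][:,:,::-1][65:215,240:330],None,fx=4,fy=4,interpolation=cv2.INTER_CUBIC))
E
```

```text
(no output)
```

View pics/w28a.png

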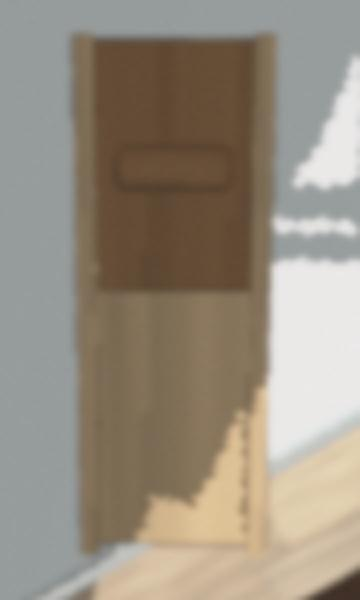

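```bash
python3 - <<'E'
from h import *
np.set_printoptions(precision=1,suppress=True)
W=load('w28'); k=lambda u,v:(240+(u+.5)/4-.5,65+(v+.5)/4-.5)
for n,u,v,z in (('end guide',84,34,71.5),('back guide',90,552,71.5),('cover far',170,39,67.5),('cover near',170,291,67.5),('ridge',170,148,81.5),('ridge',170,188,81.5)): print(n,BB.T@(onz(W,*k(u,v),z)-OB))
print(env.state()['t'],env.job_done())
E
```

```text
end guide [27.3 19.9 55. ]
back guide [-92.2  20.2  55. ]
cover far [26.7  0.8 51. ]
cover near [-29.    0.6  51. ]
ridge [ 3.1  0.7 65. ]
ridge [-5.4  0.6 65. ]
the job is handed in; nothing more can be done
30.3 None
```

The job is handed in at t = 30.3 s. The hook was gripped in its box and drawn out. Its lower bend went up through the handle hole and lifted the board clear of the riser. Hook and board were hung on the rail near its middle and let go, and the cover was pushed over the empty slot.

**Last checks:**
- **Hook and board:** The side view shows the hook on the rail by its upper bend, with the board hanging upright on the lower bend. Eight side pictures over 0.35 s showed no visible movement.
- **Cover:** I pushed it until it hit its stop, with about 20 N on the fingers. The last wrist picture puts the cover's front edge at +26.7 mm, within about 1 mm of the box's end (+27.3 mm in the same picture). That is roughly 56 to 57 mm of travel, against 58 mm for fully home and 54 mm required. I put the small gap down to the camera calibration, which is good to about 2 mm.
- **Other things on the worktop:** They look unmoved in the side pictures, but I did not measure their positions again. The arm stood clear of everything, with force readings near zero.

**What disagreed:** The hook leaned about 12 to 14 degrees in its box, not the "about 4" given, so I tilted the gripper to match. While hooking it onto the rail, forces of about 2 N at first contact showed I was 2 to 3 mm off sideways, and I corrected that before letting go.

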